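# Load two paste tins into the stall's sloped feed lane

### The job

Load both oblong paste tins, the one on the cutting board and the one standing in the slotted wooden rack, into the sloped metal lane: set each one down on the lane's open upper half, lid up and long side across the lane, rather than dropping it in, and let it slide, so that the first ends against the stop and the second close up behind it. The rack leaves room to take its tin only by the two ends and the lane's walls leave room only at the two long sides, so on the way put the rack's tin down on the board, let go, and take it again by its long sides. Leave everything else where it is.

Things in the scene. Friction and masses are not known exactly. Their poses are not given: they have to be found in the camera images.
- tin_a_mid (a point): centre of the oblong tin that starts on the cutting board: plain bright metal box with a slip lid, 66 mm long (its x) x 44 mm wide (its y) x 40 mm tall (its z, up), 0.1 to 0.2 kg. The point is the tin's centre, 20 mm above its underside.
- tin_b_mid (a point): centre of the same kind of tin (66 x 44 x 40 mm: x, y, z; point at its centre, 20 mm above its underside) that starts in one of the three slots of the wooden rack, lid up, its long axis x along the rack's x; its two ends stand 8 mm proud of the rack, its long sides are 1.5 mm from the partitions, which are as tall as the tin.
- lane_bed: tilted bed of the sloped lane, a fixed sheet-metal chute on legs, falling 20 degrees away from the robot. Origin: a good spot to set a tin's underside down, on top of the two waxed runners (tins slide on them by themselves), mid-width, 121 mm above the table. x points downhill (open top end at x = -95 mm, inner face of the end stop at x = +265 mm), y across, z square to the bed, up.
- lane_mouth (a point): mid-width point level with the top edges of the lane's walls, 54 mm above the runners straight over lane_bed's origin; axes as lane_bed. The walls are 76 mm apart inside, upright to 42 mm above the runners, then flare outward by 9 mm to 54 mm. From 87 mm downhill of here to the 25 mm tall stop, two hold-down wires on straps run 46 mm above the runners: no loading there. Uphill it is open above.
- board: fixed flat hardwood cutting board on the table, 240 mm (x) x 180 mm (y) x 12 mm thick. Origin: centre of its underside; its top is 12 mm above. One tin starts on its middle or near part; two brass grommets lie near its far edge (80 to 112 mm along +x from the centre). Once that tin is taken, the middle is free for putting things down.
- rack: fixed slotted wooden rack: base 50 mm (x) x 153 mm (y) x 10 mm, with four partitions 3 mm thick that rise 40 mm above the base and make three slots 47 mm wide, centred at y = -50, 0, +50 mm, open at both x ends and on top. Origin: centre of its underside; slot floor 10 mm above it. One slot holds the oblong tin, the others a round tin and a tuning block, in any order.
- round_tin: bystander in the rack: round brass tin, 42 mm across, 42 mm tall; origin at the centre of its underside
- tuning_block: bystander in the rack: plain wooden cylinder (tabla tuning block), 33 mm across, 56 mm tall, upright; origin at the centre of its underside
- cup: bystander: squat terracotta cup, 84 mm across, 58 mm tall; origin at the centre of its underside
- awl: bystander: awl lying on the table, boxwood grip and steel spike, 150 mm long, 29 mm tall; origin on the table under the joint of grip and spike, spike along its x
- mallet: bystander: walnut mallet lying on the table, about 240 mm long, head 96 mm wide and 60 mm tall; origin on the table, 90 mm from the head's centre, which lies along its x
- grommet_a: bystander: coin-sized brass ring, 27 mm across, 6 mm thick, on the board; origin at the centre of its underside
- grommet_b: bystander: second such brass ring on the board
There are look-alikes about, which are no part of the job. What is shaped like the part that bears tin_b_mid but green is not meant. Leave any purple look-alike of the part that bears tin_a_mid alone.

How it is judged:
By the outcome, as a careful person would: the job done as asked, in the order asked, and still so for the second after the job is handed in, with the robot touching nothing.
It also fails if it takes over 72 s, if anything falls off the work surface, if the arm or the gripper's body presses on something with over 40 N, if the wrist force passes 120 N, or if a joint passes its speed limit or range.

### The arm

A 6-joint arm with a two-finger parallel gripper is mounted at the origin on the work surface. World frame = base frame: x ahead of the robot, y to its left, z up, the work surface at z = 0. Lengths are in m, angles in rad, forces in N, time in s.
With the tool pointing down it reaches from about 0.25 to 0.725 m from the base axis. Payload 4 kg.
Tool frame: the origin (TCP) lies on the centre line of the jaws, within the pads' length; the fingertips stand 17 mm ahead of it and the grasp point (between the pads) lies 2 mm behind it; z points along the fingers, x is the direction in which the jaws open and shut, and the axes are right-handed (so a half turn about z gives the same grasp; the last joint's range is limited). The gripper opens to 85 mm and grips with 20 to 120 N. Pads are 22 mm wide; open, the fingers measure 114 mm over their backs; the gripper's body (76 mm by 85 mm) begins 54 mm behind the grasp point. The pads swing forward as they close: fully open they stand 13 mm farther back than shut.
Start: joints at [1.112, 0.241, 0.005, 1.335, 0, 1.571], TCP at [0.221, 0.448, 0.248] pointing down, gripper open.
Joint ranges: [-2.72, 2.72], [-1.05, 1.87], [-1.09, 1.28], [-1.99, 2.15], [-1.42, 1.44], [-3.14, 3.14]. Speed limits (rad/s): [2.79, 2.79, 3.14, 3.14, 3.14, 3.14].

### API

Orientations are given as a unit quaternion [x, y, z, w].
In Python, from workcell import bot gives the robot as it stands.
- The arm moves only by the tool jog_arm, never from a script. Its arguments are lists of equal length, an entry for each row: "jaw": the closure, from 0 (fully open) to 1 (shut); "linear": the shift along the tool's x, y, z in m, a list of three; "delta_rot": the turn, a rotation vector about the tool's x, y, z in degrees, a list of three. A call has exactly 8 rows; each row is the pose to reach, as a shift and turn from the pose commanded when the call began, along the tool's axes at that moment; what a row does not reach only later rows make up. A row lasts 1/12 s, in which the tool goes at most 41.7 mm and 7.16 degrees, less where a joint would pass 70% of its speed; a pose out of reach is approached as far as the arm can. A call with a gripper value outside its range is refused whole. The fingers move at their own pace and stop on an object; the grip force is fixed at half the most. Time passes only in rows, so rows that repeat a pose let the fingers close, or fill a call up. It gives the time, the measured TCP pose, the force and the opening at its end, in the units of the state.
- bot.get_obs(): the state, without advancing time (a new reading comes with each control period).
- bot.camera(name): name is "scene" or "side" or "wrist"; returns (picture, depth): 384x512x3 uint8, red, green, blue; 384x512 float32, m along the optical axis (not along the pixel's ray), 0 where there is no reading.
- bot.calibration(name): a dict with "fovy" (degrees; the focal length in pixels is half the picture's height over the tangent of half this angle, whatever the lens; pixels are square), "cx", "cy" (the principal point, pixels), "k1" (the pictures are not rectified: a ray, as slopes to the right and down, at radius r is drawn at 1 + k1 r^2 times it, then the intrinsics apply), "origin" and "orientation" of the camera in the world. Camera axes: x right, y down, z forward; pixel columns grow to the right and rows downward; lengths in m; the calibration is good to about 2 mm. A picture is of the moment at which its call begins: read the wrist's pose just before it. calibration takes no time and is no camera call; for the wrist camera it gives the pose at the moment of the call.
- bot.job_done(): hands the job in, once; it reports no verdict.
The state is a dict: "clock": time; "joint_pos": joint angles; "joint_vel": joint speeds; "tau": joint torques, N m; "eef_pos": TCP position; "tool_rot": TCP orientation; "ft_force": force on the tool from outside, world axes, zero at the start; "ft_torque": the same for the moment, N m; "grip_width": finger opening in m.
Only numpy, scipy, OpenCV 4.12 (cv2) and the standard library are available. Lean on these libraries where they do the work, as an engineer would, in place of code of your own. Each camera call takes 0.05 s, during which the arm holds its last target.

## Working session

There is one attempt and no reset: what is moved stays moved. The work goes in short steps, Python scripts to look and compute and a tool call to move; the robot and the scene stay as the last step left them, time stands still between calls to the robot, and variables do not carry over. Pictures are saved under pics/ and viewed, and the job is handed in when it is done.

Besides the shell and the picture viewer there is one more tool, called after "Call:" as a command line: name --argument value ..., lists and objects as JSON in quotes. jog_arm: Moves the arm, as the interface text tells. Its arguments: {"type":"object","properties":{"jaw":{"type":"array","items":{"type":"number"}},"linear":{"type":"array","items":{"type":"array","items":{"type":"number"}}},"delta_rot":{"type":"array","items":{"type":"array","items":{"type":"number"}}}},"required":["jaw","linear","delta_rot"]}

```bash
ls; mkdir -p pics
python3 - <<'E'
from workcell import bot
import cv2, numpy as np
o=bot.get_obs(); print(o)
for n in ["scene","side","wrist"]:
    print(n,bot.calibration(n))
    p,d=bot.camera(n); cv2.imwrite(f"pics/{n}0.png",p[:,:,::-1]); np.save(f"pics/{n}0.npy",d)
    print(d.min(),d.max())
E
```

```text
pics
{'clock': 0.0, 'joint_pos': array([ 1.11197975e+00,  2.41424093e-01,  3.70967632e-03,  1.33517807e+00,
       -1.40180469e-05,  1.57077335e+00]), 'joint_vel': array([ 0.00059007,  0.00024271,  0.00076224, -0.00158048,  0.00115086,
        0.00043627]), 'tau': array([-6.69177371e-04, -3.72320938e+01,  2.52405864e+01,  1.70071644e-02,
        3.26249040e-05, -3.03201261e-06]), 'eef_pos': array([0.2211837 , 0.44775323, 0.2474018 ]), 'tool_rot': array([ 8.49371884e-01,  5.27793809e-01, -8.86524324e-04,  5.59103719e-04]), 'ft_force': array([-0.24246495,  0.93602843,  0.09466131]), 'ft_torque': array([-0.03901338,  0.03122907,  0.01081437]), 'grip_width': 0.0853882402384173}
scene {'fovy': 53.133950897485065, 'cx': 249.57903118701213, 'cy': 191.53051041742378, 'k1': -0.057091046280187054, 'origin': array([ 0.89648641, -0.6143667 ,  0.77703316]), 'orientation': array([ 0.88481092,  0.26734187, -0.10722225, -0.36625312])}
0.0 3.6794844
side {'fovy': 42.67028135898152, 'cx': 253.81908220389857, 'cy': 194.4387327676959, 'k1': -0.1449108449038358, 'origin': array([0.47279652, 0.84380988, 0.7108148 ]), 'orientation': array([-0.04382662,  0.87649892, -0.47835255,  0.03174439])}
0.0 3.3699496
wrist {'fovy': 59.50912206246412, 'cx': 255.00251764403174, 'cy': 188.51934120263732, 'k1': -0.0724775853028583, 'origin': array([0.15663211, 0.47826262, 0.37221941]), 'orientation': array([0.84049277, 0.52291741, 0.07393723, 0.12108909])}
0.0 0.6348298
```

View pics/scene0.png

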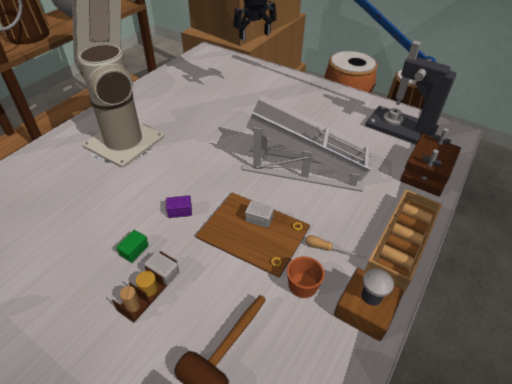

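View pics/side0.png

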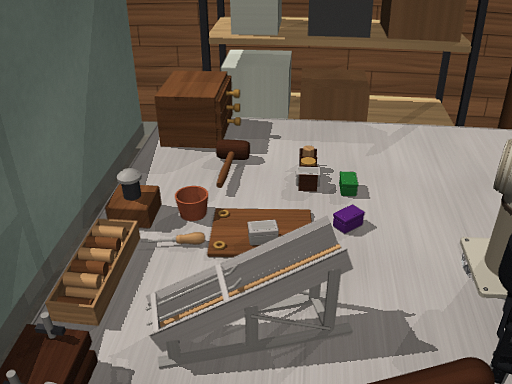

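View pics/wrist0.png

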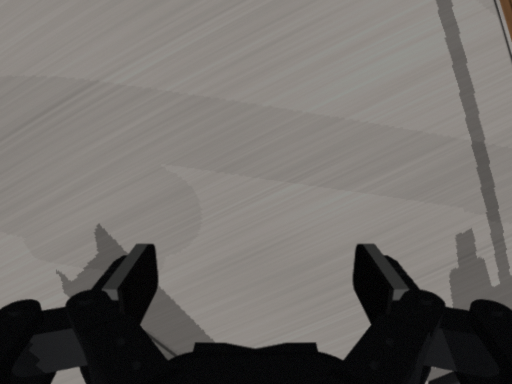

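```bash
cat > h.py <<'E'
import numpy as np, cv2
from scipy.spatial.transform import Rotation as R
def K(c): 
    f=192/np.tan(np.radians(c['fovy'])/2); return np.array([[f,0,c['cx']],[0,f,c['cy']],[0,0,1.]])
def cloud(c,d):
    v,u=np.mgrid[0:384,0:512]
    p=cv2.undistortPoints(np.stack([u,v],-1).reshape(-1,1,2).astype(float),K(c),np.array([c['k1'],0,0,0])).reshape(384,512,2)
    P=np.dstack([p[...,0]*d,p[...,1]*d,d])
    W=P@R.from_quat(c['orientation']).as_matrix().T+c['origin']
    W[d<=0]=np.nan
    return W
def proj(c,X):
    X=np.atleast_2d(X); Rm=R.from_quat(c['orientation']).as_matrix().T
    rv=cv2.Rodrigues(Rm)[0]; t=-Rm@c['origin']
    return cv2.projectPoints(X.astype(float),rv,t,K(c),np.array([c['k1'],0,0,0]))[0].reshape(-1,2)
E
python3 - <<'E'
from workcell import bot
from h import *
W={}
for n in ["scene","side"]:
    c=bot.calibration(n); W[n]=cloud(c,np.load(f"pics/{n}0.npy"))
def top(n,u0,u1,v0,v1):
    p=W[n][v0:v1,u0:u1].reshape(-1,3); return p[~np.isnan(p).any(1)]
for n in W:
    p=W[n].reshape(-1,3); p=p[~np.isnan(p).any(1)]
    s=p[(p[:,0]>.2)&(p[:,0]<.7)&(abs(p[:,1])<.4)&(abs(p[:,2])<.02)]
    print(n,'table z',np.median(s[abs(s[:,2])<.006][:,2]))
    # top-down height map
    img=np.zeros((600,800),np.uint8)
    for q in p:
        i=int((0.85-q[0])*700);j=int((.55-q[1])*700)
        if 0<=i<600 and 0<=j<800: img[i,j]=max(img[i,j],np.clip(q[2]*1200+30,1,255))
    cv2.imwrite(f"pics/top_{n}.png",img)
for n,(u,v) in [("scene",(260,208)),("scene",(163,262)),("side",(262,226)),("side",(308,168))]:
    print(n,u,v,W[n][v,u])
E
```

```text
scene table z -0.0011884098848368163
side table z 0.001770973329826897
scene 260 208 [ 0.55736572 -0.04540399  0.05291362]
scene 163 262 [ 0.46036557 -0.30390094  0.04678923]
side 262 226 [ 0.55908406 -0.04404505  0.05331942]
side 308 168 [ 0.45986651 -0.32050962  0.05137111]
```

Run:
```python
import cv2
a=cv2.imread('pics/scene0.png');b=cv2.imread('pics/side0.png')
cv2.imwrite('pics/z1.png',cv2.resize(a[195:325,95:325],None,fx=3.4,fy=3.4,interpolation=cv2.INTER_CUBIC))
cv2.imwrite('pics/z2.png',cv2.resize(b[130:380,130:370],None,fx=2.4,fy=2.4,interpolation=cv2.INTER_CUBIC))
```

```text
(no output)
```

View pics/z1.png

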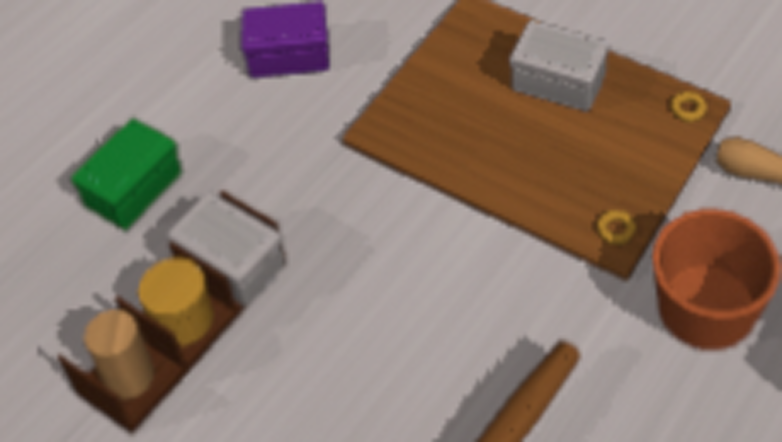

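View pics/z2.png

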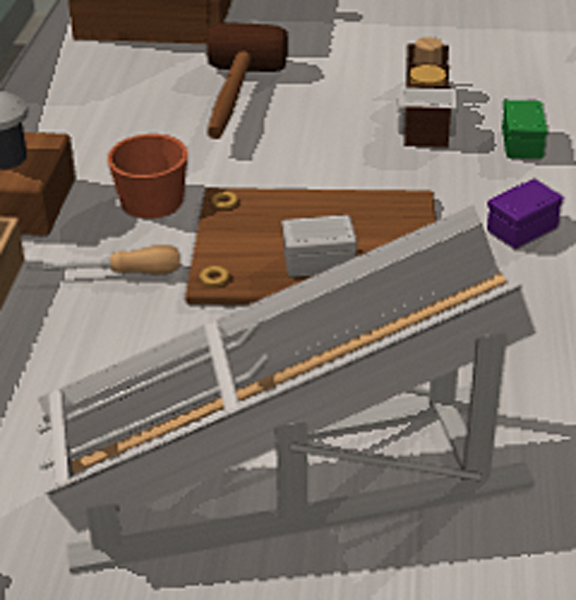

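View pics/top_scene.png

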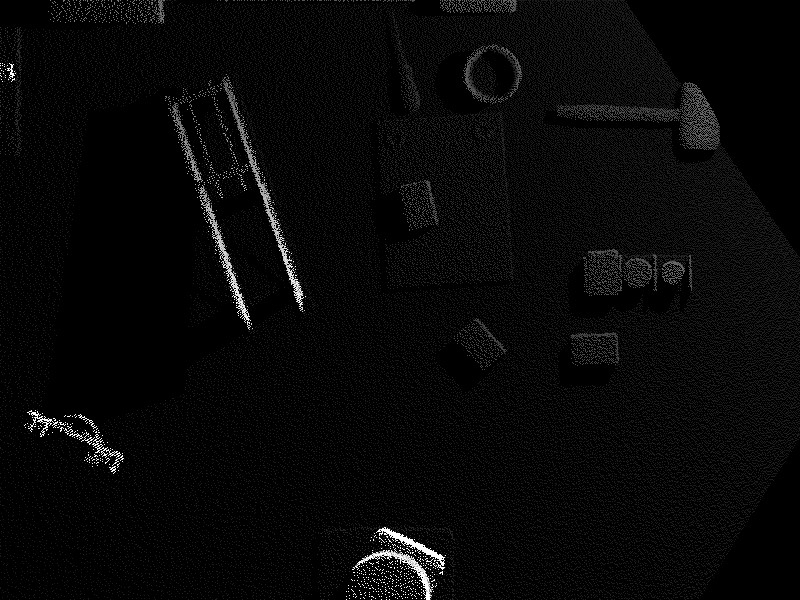

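Run:
```python
from workcell import bot
from h import *
cals={n:bot.calibration(n) for n in ["scene","side"]}
W={n:cloud(cals[n],np.load(f"pics/{n}0.npy")) for n in cals}
def rect(n,x0,x1,y0,y1,z0,z1):
    p=W[n].reshape(-1,3); p=p[~np.isnan(p).any(1)]
    m=(p[:,0]>x0)&(p[:,0]<x1)&(p[:,1]>y0)&(p[:,1]<y1)&(p[:,2]>z0)&(p[:,2]<z1)
    q=p[m]; r=cv2.minAreaRect((q[:,:2]*1000).astype(np.float32)); zs=q[:,2]
    print(n,len(q),'c',np.round(r[0],1),'size',np.round(r[1],1),'ang',round(r[2],1),'z med',np.round(np.median(zs)*1000,1), 'mean',np.round(q[:,:2].mean(0)*1000,1))
for n in W:
    print('A');rect(n,.48,.63,-.1,.0,.047,.06)
    print('B');rect(n,.40,.52,-.345,-.27,.045,.06)
    print('board');rect(n,.40,.75,-.25,.1,.008,.016)
    for z in (.008,):
        print('rack base');rect(n,.40,.52,-.46,-.25,.007,.06)
    # lane walls
    p=W[n].reshape(-1,3); p=p[~np.isnan(p).any(1)]
    m=(p[:,0]>.36)&(p[:,0]<.80)&(p[:,1]>.09)&(p[:,1]<.4)&(p[:,2]>.02); q=p[m]
    np.save(f'pics/lane_{n}.npy',q); print('lane pts',len(q))
# lane frame from yaw 17.5
for n in W:
    q=np.load(f'pics/lane_{n}.npy')
    img=np.zeros((600,800),np.uint8)
    for a in q:
        i=int((0.80-a[0])*1300);j=int((.42-a[1])*1800)
        if 0<=i<600 and 0<=j<800: img[i,j]=max(img[i,j],np.clip(a[2]*1100+30,1,255))
    cv2.imwrite(f'pics/lane_{n}.png',img)
```

```text
A
scene 336 c [557.  -49.3] size [64.5 46.1] ang 14.9 z med 50.8 mean [557.6 -50. ]
B
scene 545 c [ 460.3 -314.8] size [65.1 60.1] ang 0.5 z med 48.5 mean [ 460.5 -313.6]
board
scene 4513 c [593.6 -87.9] size [199.2 311.4] ang 89.7 z med 10.7 mean [573.6 -97.8]
rack base
scene 1831 c [ 462. -361.] size [ 65.2 153.5] ang 1.5 z med 46.1 mean [ 467.7 -358.9]
lane pts 5105
A
side 394 c [558.8 -45.8] size [66.2 49.4] ang 14.4 z med 53.7 mean [558.6 -41.3]
B
side 313 c [ 459.9 -310.2] size [65.  69.6] ang 0.2 z med 51.8 mean [ 460.2 -306.9]
board
side 2650 c [598.5 -80. ] size [305.9 185.9] ang 3.6 z med 13.7 mean [596.7 -91.8]
rack base
side 819 c [ 461.2 -357.4] size [ 64.7 164.8] ang 1.8 z med 49.5 mean [ 460.7 -322.1]
lane pts 13507
```

View pics/lane_side.png

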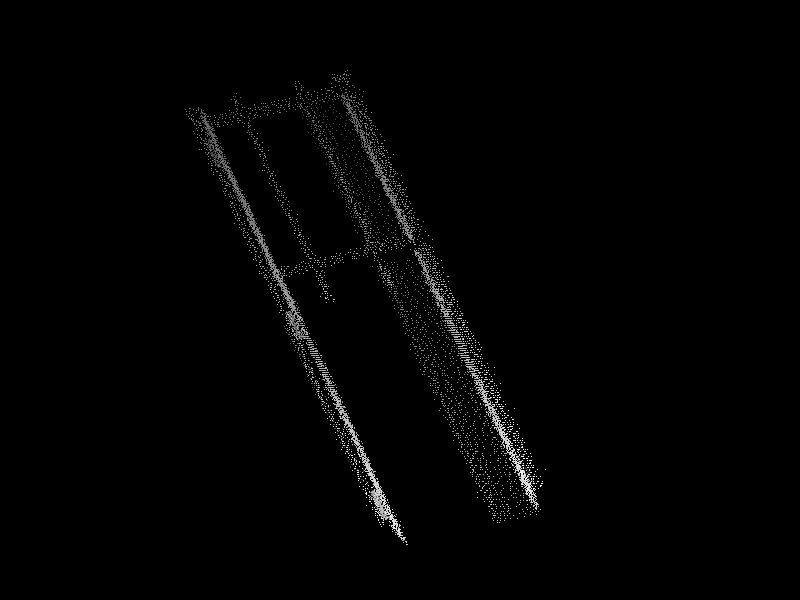

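```bash
cat > lanefit.py <<'E'
from h import *
from scipy.optimize import least_squares
def frame(x,y,yaw,z=.121):
    Rm=(R.from_euler('z',yaw,degrees=True)*R.from_euler('y',20,degrees=True)).as_matrix()
    return Rm,np.array([x,y,z])
def inl(p,prm):
    Rm,o=frame(*prm); return (p-o)@Rm
if __name__=="__main__":
    S=np.load('pics/lane_side.npy');C=np.load('pics/lane_scene.npy')
    S[:,2]-=.0018; C[:,2]+=.0012
    # each view's visible inner wall (side: y=-38; scene: y=+38)
    def res(p):
        r=[]
        for q,s in ((S,-1),(C,1)):
            l=inl(q,(p[0],p[1],p[2],p[3]))
            m=(l[:,2]>.008)&(l[:,2]<.040)&(s*l[:,1]>.025)&(s*l[:,1]<.05)&(l[:,0]>-.09)&(l[:,0]<.06)
            r+=list(np.clip(s*l[m,1]-.038,-.006,.006)[:]*0) if False else []
            r.append(l[m])
        return r
    prm=[.47,.21,17.5,.121]
    for it in range(6):
        a,b=res(prm)
        # line fit y vs x in lane frame
        fa=np.polyfit(a[:,0],a[:,1],1);fb=np.polyfit(b[:,0],b[:,1],1)
        print(len(a),len(b),fa*[1,1000],fb*[1,1000])
        dy=(fa[1]+fb[1])/2; Rm,o=frame(*prm); o=o+Rm[:,1]*dy
        prm=[o[0],o[1],prm[2]+np.degrees((fa[0]+fb[0])/2),.121]
    print(prm)
    for n,q in(('S',S),('C',C)):
        l=inl(q,prm)
        m=(abs(l[:,1])<.03)&(abs(l[:,2])<.02); print(n,'bed z',len(l[m]),np.round(np.percentile(l[m,2],[5,25,50,75,95])*1000,1))
        m=(abs(l[:,1])<.055)&(abs(l[:,1])>.036)&(l[:,2]>.03)&(l[:,0]<0)
        print('top z',np.percentile(l[m,2],[90,98])*1000,'x min',np.percentile(l[m,0],[.5,2])*1000)
        m=(abs(l[:,1])<.03)&(l[:,2]>-.01)&(l[:,2]<.024)&(l[:,0]>.2)
        print('xmax',np.percentile(l[m,0],[50,90,98])*1000)
        m=(abs(l[:,1])<.03)&(l[:,2]>.035)&(l[:,2]<.06)
        print('wire xmin',len(l[m]), np.percentile(l[m,0],[1,5])*1000, np.median(l[m,2])*1000)
E
python3 lanefit.py
```

```text
Traceback (most recent call last):
  File "lanefit.py", line 24, in <module>
    fa=np.polyfit(a[:,0],a[:,1],1);fb=np.polyfit(b[:,0],b[:,1],1)
TypeError: expected non-empty vector for x
```

Run:
```python
from lanefit import *
S=np.load('pics/lane_side.npy');C=np.load('pics/lane_scene.npy')
S[:,2]-=.0018; C[:,2]+=.0012
prm=(.47,.21,17.5,.121)
for n,q in(('S',S),('C',C)):
    l=inl(q,prm); print(n, np.percentile(l,[1,50,99],axis=0)*1000)
    H,_,_=np.histogram2d(l[:,2],l[:,1],bins=[np.arange(-.04,.08,.006),np.arange(-.07,.08,.01)])
    print(np.round(np.arange(-70,70,10))); 
    for z,row in zip(np.arange(-40,80,6),H.astype(int)): print(z,row)
```

```text
S [[ -89.83116227  -71.51862768 -103.44926276]
 [  79.92017212  -36.75580553   18.62674105]
 [ 263.72076628   25.17625728   55.01701253]]
[-70 -60 -50 -40 -30 -20 -10   0  10  20  30  40  50  60]
-40 [ 0  0  0  0  0  0  0  0 52 27  0  0  0  0  0]
-34 [ 0  0  0  0  0  0  0  0 44 29  0  0  0  0  0]
-28 [ 0  0  0  0  0  0  0  0 47 37  0  0  0  0  0]
-22 [ 0  0  0  0  0  0  0  0 40 46  0  0  0  0  0]
-16 [ 0  0  0  0  0  0  0  0 47 66  0  0  0  0  0]
-10 [ 53  56  36  26   0   0   0   0 196  64   0   0   0   0   0]
-4 [376 372 713 345   1   0   0   1 413  73   0   0   0   0   0]
2 [358  87  39  17   3   0   0   0 454  87   0   0   0   0   0]
8 [370  77   0   0   0   0   0   0 482  81   0   0   0   0   0]
14 [381  74   0   0   0   0   0   0 489  43   0   0   0   0   0]
20 [384  78   0   0   0   0   0   1 483  44   0   0   0   0   0]
26 [293  28   0   0   0   0   0   0 470  49   0   0   0   0   0]
32 [312  47   0   0   0   0   0   0 484  44   0   0   0   0   0]
38 [443  95   0   0   0   0   0   0 303  53   0   0   0   0   0]
44 [670  30  15  97   0   0 121   8  61 118   0   0   0   0   0]

[... 724 characters left out ...]
76   7   0   0   0   0   0]
2 [186   7   0   0   0   0   0  16 132   0   0   0   0   0   0]
8 [208   6   0   0   0   0   2  24 133   2   0   0   0   0   0]
14 [216   6   0   0   0   0   0  14 179   6   0   0   0   0   0]
20 [209   8   0   0   0   0   0  16 173   5   0   0   0   0   0]
26 [213   5   0   0   0   0   0  20 166   0   0   0   0   0   0]
32 [216   8   0   0   0   0   0  18 118   2   0   0   0   0   0]
38 [157   1   0   0   0   0   0  15 210  18   0   0   0   0   0]
44 [ 74   0  34  28   1   0  69   5 205  92   1   0   0   0   0]
50 [81 17 45 24 16 16 39 13 83 99  0  0  0  0  0]
56 [0 1 4 0 0 0 3 0 0 0 0 0 0 0 0]
62 [0 0 0 0 0 0 0 0 0 0 0 0 0 0 0]
68 [0 0 0 0 0 0 0 0 0 0 0 0 0 0 0]
```

Initial y guess is off by about 24 mm; refit with that start.

```bash
sed -i 's/prm=\[.47,.21,17.5,.121\]/prm=[.477,.187,17.5,.121]/' lanefit.py; python3 lanefit.py
```

```text
1077 489 [ 2.10246142e-02 -4.00602498e+01] [2.11749994e-02 3.64262802e+01]
1085 487 [ 1.13805520e-03 -3.84094719e+01] [1.15761888e-03 3.80620321e+01]
1088 487 [ 1.19751866e-04 -3.82415934e+01] [7.98820684e-05 3.82262881e+01]
1088 487 [ 2.58995057e-05 -3.82347668e+01] [-1.38388837e-05  3.82331196e+01]
1088 487 [ 2.02295387e-05 -3.82339931e+01] [-1.95009120e-05  3.82338936e+01]
1088 487 [ 1.98869950e-05 -3.82339464e+01] [-1.98429760e-05  3.82339404e+01]
[np.float64(0.4776048454811972), np.float64(0.1850944950759589), np.float64(18.780782834356614), 0.121]
S bed z 1324 [-4.  -2.4 -1.   0.2  1.8]
top z [52.5624725  54.09267134] x min [-93.38387767 -91.90992989]
xmax [235.85322062 263.20870491 266.44393533]
wire xmin 798 [89.20543177 99.58218817] 51.38273311478167
C bed z 6 [ 1.   4.6  7.  10.2 10.9]
top z [52.05571671 54.05543706] x min [-96.13016193 -94.93675515]
xmax [262.41106149 263.4600586  263.85651229]
wire xmin 295 [88.0156441  96.39691961] 50.30785081264286
```

```bash
cat > pl.py <<'E'
import json,sys,numpy as np
from scipy.spatial.transform import Rotation as R
F='cmd.json'
def load():
    d=json.load(open(F)); return np.array(d['p']),R.from_quat(d['q'])
def save(p,r): json.dump({'p':list(map(float,p)),'q':list(map(float,r.as_quat()))},open(F,'w'))
def down(yaw): # tool z down, x at yaw
    y=np.radians(yaw); x=np.array([np.cos(y),np.sin(y),0]); z=np.array([0,0,-1.]); return R.from_matrix(np.stack([x,np.cross(z,x),z],1))
def tilt(yaw=18.78,a=20):
    L=(R.from_euler('z',yaw,degrees=True)*R.from_euler('y',a,degrees=True)).as_matrix()
    return R.from_matrix(np.stack([L[:,0],-L[:,1],-L[:,2]],1))
def plan(tp,tr,comm=True):
    p,r=load(); l=r.inv().apply(np.array(tp)-p); v=(r.inv()*tr).as_rotvec(degrees=True)
    print('lin',np.round(l,4),'rot',np.round(v,2),'rows>=',round(max(np.linalg.norm(l)/.0417,np.linalg.norm(v)/7.16),2))
def did(l,v):
    p,r=load(); p2=p+r.apply(l); r2=r*R.from_rotvec(v,degrees=True); save(p2,r2)
def chk(o):
    p,r=load(); print('clock',round(o['clock'],2),'meas',np.round(o['eef_pos'],4),'err mm',np.round((o['eef_pos']-p)*1000,2),'rot',np.round((r.inv()*R.from_quat(o['tool_rot'])).as_rotvec(degrees=True),2),'F',np.round(o['ft_force'],1),'w',round(o['grip_width'],4),'j',np.round(o['joint_pos'],2))
E
python3 - <<'E'
from pl import *
save([.2212,.4478,.2476],down(63.7))
plan([.40,.16,.36],down(85))
E
```

```text
lin [-0.1788  0.2878 -0.1124] rot [  0.    0.  -21.3] rows>= 8.56
```

Call:
jog_arm --jaw '[0, 0, 0, 0, 0, 0, 0, 0]' --linear '[[-0.01, 0.02, -0.03], [-0.03, 0.05, -0.05], [-0.05, 0.09, -0.07], [-0.08, 0.13, -0.09], [-0.1, 0.17, -0.1], [-0.12, 0.2, -0.11], [-0.14, 0.23, -0.11], [-0.15, 0.25, -0.11]]' --delta_rot '[[0, 0, -3], [0, 0, -6], [0, 0, -9], [0, 0, -12], [0, 0, -15], [0, 0, -18], [0, 0, -20], [0, 0, -21]]'

```text
clock: 0.82
eef_pos: [0.38, 0.2009, 0.3595]
tool_rot: [0.739, 0.674, 0.001, 0.0]
ft_force: [1.6, 0.9, 0.5]
grip_width: 0.0855
```

Run:
```python
from pl import *
from workcell import bot
did([-.15,.25,-.11],[0,0,-21]); o=bot.get_obs(); chk(o)
plan([.55,-.05,.25],down(104.7))
```

```text
clock 0.82 meas [0.38   0.2009 0.3595] err mm [ 1.12 -1.63  1.9 ] rot [-0.11  0.04 -0.07] F [1.6 0.9 0.5] w 0.0855 j [ 0.49  0.08  0.09  1.59 -0.    0.58]
lin [-0.2357  0.1937  0.1076] rot [  0.   0. -20.] rows>= 7.76
```

Call:
jog_arm --jaw '[0, 0, 0, 0, 0, 0, 0, 0]' --linear '[[-0.025, 0.02, 0], [-0.055, 0.045, 0.01], [-0.09, 0.07, 0.03], [-0.12, 0.1, 0.05], [-0.155, 0.125, 0.07], [-0.185, 0.15, 0.09], [-0.215, 0.175, 0.1], [-0.235, 0.19, 0.1]]' --delta_rot '[[0, 0, -3], [0, 0, -6], [0, 0, -9], [0, 0, -12], [0, 0, -15], [0, 0, -18], [0, 0, -20], [0, 0, -20]]'

```text
clock: 1.48
eef_pos: [0.5461, -0.0499, 0.2555]
tool_rot: [0.61, 0.792, -0.001, -0.002]
ft_force: [0.7, 1.3, 0.8]
grip_width: 0.0853
```

```bash
cat > look.py <<'E'
import sys
from pl import *
from h import *
from workcell import bot
n,tag=sys.argv[1],sys.argv[2]
c=bot.calibration(n); p,d=bot.camera(n)
cv2.imwrite(f"pics/{tag}.png",p[:,:,::-1]); np.savez(f"pics/{tag}.npz",W=cloud(c,d),d=d,**c)
chk(bot.get_obs())
E
python3 - <<'E'
from pl import *
did([-.235,.19,.10],[0,0,-20])
E
python3 look.py wrist wA
```

```text
clock 1.53 meas [ 0.5497 -0.0563  0.2541] err mm [ 3.37 -7.32 -3.45] rot [ 0.19 -0.22  0.33] F [ 5.7 -2.8  0.7] w 0.0857 j [-0.1   0.35  0.16  1.39 -0.   -0.35]
```

View pics/wA.png

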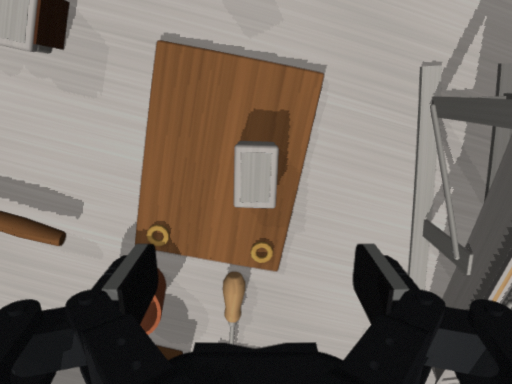

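```bash
python3 look.py wrist wA2
python3 - <<'E'
from h import *
for t in('wA','wA2'):
    z=np.load(f'pics/{t}.npz'); W=z['W']; print(z['origin'])
    p=W[130:225,220:300].reshape(-1,3); p=p[~np.isnan(p).any(1)]
    q=p[p[:,2]>.045]; r=cv2.minAreaRect((q[:,:2]*1000).astype(np.float32)); print('A',len(q),r,np.median(q[:,2]),q[:,:2].mean(0))
    b=W[60:130,170:230].reshape(-1,3); print('board z',np.nanmedian(b[:,2]))
    p=W.reshape(-1,3); p=p[~np.isnan(p).any(1)]; f=p[(abs(p[:,2])<.005)]; print('table z',np.median(f[:,2]))
    q=W[35:280,130:335].reshape(-1,3); q=q[(q[:,2]>.008)&(q[:,2]<.016)]; print('board',cv2.minAreaRect((q[:,:2]*1000).astype(np.float32)))
E
```

```text
clock 1.58 meas [ 0.548  -0.0532  0.255 ] err mm [ 1.64 -4.21 -2.59] rot [ 0.22 -0.02  0.37] F [-1.   0.5  0.1] w 0.0854 j [-0.1   0.34  0.16  1.39 -0.   -0.35]
[ 0.47693286 -0.0695077   0.38053285]
A 2646 ((557.1530151367188, -47.68314743041992), (66.35456085205078, 43.04364776611328), 13.151324272155762) 0.051216962570823726 [ 0.55557291 -0.04808172]
board z 0.011134479571959344
table z -0.0008520874012077628
board ((582.076416015625, -83.28950500488281), (277.74676513671875, 180.09024047851562), 4.011952877044678)
[ 0.48020311 -0.074803    0.37908885]
A 2684 ((557.111572265625, -47.628684997558594), (66.27873992919922, 42.9515266418457), 12.836515426635742) 0.051204882800110735 [ 0.55551513 -0.0480752 ]
board z 0.011147443631572995
table z -0.0008484117498326893
board ((582.8353271484375, -83.70198059082031), (278.9726257324219, 180.33755493164062), 3.7458608150482178)
```

Run:
```python
from pl import *
plan([.557,-.0477,.10],down(103))
```

```text
lin [-0.0015  0.0106  0.1576] rot [0.  0.  1.7] rows>= 3.79
```

Call:
jog_arm --jaw '[0, 0, 0, 0, 0, 0, 0, 0]' --linear '[[-0.0015, 0.0106, 0.02], [-0.0015, 0.0106, 0.05], [-0.0015, 0.0106, 0.08], [-0.0015, 0.0106, 0.11], [-0.0015, 0.0106, 0.135], [-0.0015, 0.0106, 0.15], [-0.0015, 0.0106, 0.1576], [-0.0015, 0.0106, 0.1576]]' --delta_rot '[[0, 0, 1], [0, 0, 1.7], [0, 0, 1.7], [0, 0, 1.7], [0, 0, 1.7], [0, 0, 1.7], [0, 0, 1.7], [0, 0, 1.7]]'

```text
clock: 2.25
eef_pos: [0.5556, -0.0466, 0.0988]
tool_rot: [0.622, 0.783, -0.001, -0.002]
ft_force: [0.3, -0.2, 0.2]
grip_width: 0.0855
```

```bash
python3 - <<'E'
from pl import *
did([-.0015,.0106,.1576],[0,0,1.7])
E
python3 look.py wrist wA3
python3 - <<'E'
from pl import *
plan([.557,-.0477,.034],down(103))
E
```

```text
clock 2.3 meas [ 0.5568 -0.0468  0.1004] err mm [-0.14  0.97  0.36] rot [ 0.08  0.03 -0.03] F [0.8 0.1 0.3] w 0.0854 j [-0.08  0.46 -0.08  1.03  0.   -0.31]
lin [0.    0.    0.066] rot [0. 0. 0.] rows>= 1.58
```

View pics/wA3.png

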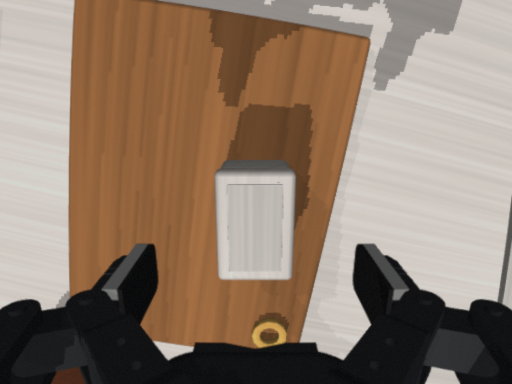

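Call:
jog_arm --jaw '[0, 0, 0, 0, 0, 0.2, 0.5, 0.6]' --linear '[[0, 0, 0.015], [0, 0, 0.03], [0, 0, 0.045], [0, 0, 0.058], [0, 0, 0.066], [0, 0, 0.066], [0, 0, 0.066], [0, 0, 0.066]]' --delta_rot '[[0, 0, 0], [0, 0, 0], [0, 0, 0], [0, 0, 0], [0, 0, 0], [0, 0, 0], [0, 0, 0], [0, 0, 0]]'

```text
clock: 2.97
eef_pos: [0.5585, -0.0472, 0.0361]
tool_rot: [0.622, 0.783, 0.001, 0.001]
ft_force: [0.5, -0.1, -0.3]
grip_width: 0.0516
```

Call:
jog_arm --jaw '[0.7, 0.8, 0.9, 1, 1, 1, 1, 1]' --linear '[[0, 0, 0], [0, 0, 0], [0, 0, 0], [0, 0, 0], [0, 0, 0], [0, 0, 0], [0, 0, 0], [0, 0, 0]]' --delta_rot '[[0, 0, 0], [0, 0, 0], [0, 0, 0], [0, 0, 0], [0, 0, 0], [0, 0, 0], [0, 0, 0], [0, 0, 0]]'

```text
clock: 3.63
eef_pos: [0.5587, -0.0473, 0.0364]
tool_rot: [0.622, 0.783, 0.001, 0.001]
ft_force: [0.3, -0.9, 6.9]
grip_width: 0.0432
```

```bash
python3 - <<'E'
from pl import *
did([0,0,.066],[0,0,0])
E
python3 look.py wrist wA4
python3 - <<'E'
from pl import *
plan([.5,-.0,.25],down(60))
E
```

```text
clock 3.68 meas [ 0.5587 -0.0473  0.0363] err mm [1.76 0.49 2.33] rot [-0.19 -0.05 -0.01] F [-0.4 -0.7  6.5] w 0.0431 j [-0.08  0.53 -0.15  0.88  0.   -0.31]
lin [ 0.0593 -0.0448 -0.216 ] rot [ 0.  0. 43.] rows>= 6.01
```

View pics/wA4.png

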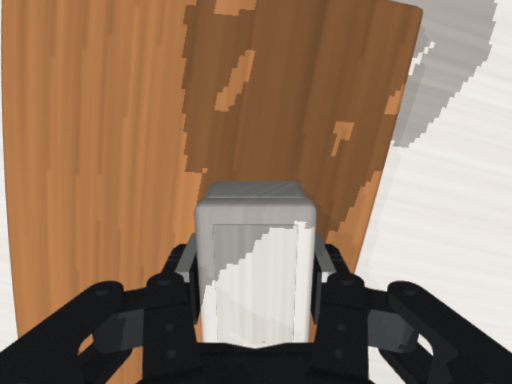

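Call:
jog_arm --jaw '[1, 1, 1, 1, 1, 1, 1, 1]' --linear '[[0, 0, -0.01], [0, 0, -0.03], [0, 0, -0.06], [0, 0, -0.095], [0, 0, -0.13], [0, 0, -0.165], [0, 0, -0.2], [0, 0, -0.23]]' --delta_rot '[[0, 0, 0], [0, 0, 0], [0, 0, 4], [0, 0, 10], [0, 0, 16], [0, 0, 22], [0, 0, 28], [0, 0, 33]]'

```text
clock: 4.35
eef_pos: [0.5569, -0.0472, 0.2677]
tool_rot: [0.821, 0.572, 0.0, 0.0]
ft_force: [0.9, 0.8, -0.7]
grip_width: 0.0436
```

```bash
cat >> pl.py <<'E'
LO=np.array([.4776,.1851,.121]); LY=18.78
def lane(x,y,z): return LO+(R.from_euler('z',LY,degrees=True)*R.from_euler('y',20,degrees=True)).apply([x,y,z])
def inlane(p): return (R.from_euler('z',LY,degrees=True)*R.from_euler('y',20,degrees=True)).inv().apply(np.array(p)-LO)
E
python3 - <<'E'
from pl import *
from workcell import bot
did([0,0,-.23],[0,0,33]); chk(bot.get_obs())
plan(lane(-.005,-.0017,.15),tilt()); print(lane(-.005,-.0017,.15))
E
```

```text
clock 4.35 meas [ 0.5569 -0.0472  0.2677] err mm [-0.05  0.54  3.74] rot [-0.08  0.02  0.27] F [ 0.9  0.8 -0.7] w 0.0436 j [-0.08  0.35  0.21  1.43 -0.    0.27]
lin [ 0.2195 -0.1168  0.0003] rot [  8.94 -18.64  50.68] rows>= 7.65
[0.5222707  0.19849415 0.26366399]
```

Call:
jog_arm --jaw '[1, 1, 1, 1, 1, 1, 1, 1]' --linear '[[0.02, -0.01, 0], [0.05, -0.025, 0], [0.08, -0.04, 0], [0.11, -0.06, 0], [0.145, -0.075, 0], [0.175, -0.09, 0], [0.2, -0.105, 0], [0.2195, -0.1168, 0]]' --delta_rot '[[1, -2, 6], [2, -4, 12], [3, -6.5, 18], [4.5, -9, 24], [5.5, -11.5, 31], [6.5, -14, 37.5], [7.5, -16, 44], [8.9, -18.6, 50.7]]'

```text
clock: 5.02
eef_pos: [0.5214, 0.2019, 0.2652]
tool_rot: [0.972, 0.16, -0.171, 0.029]
ft_force: [0.8, -0.4, -1.1]
grip_width: 0.0434
```

```bash
python3 - <<'E'
from pl import *
from workcell import bot
did([.2195,-.1168,0],[8.9,-18.6,50.7])
E
python3 look.py wrist wL1
python3 - <<'E'
from pl import *
plan(lane(-.005,-.0017,.06),tilt())
E
```

```text
clock 5.07 meas [0.521  0.205  0.2625] err mm [-1.34  6.53 -1.46] rot [ 0.1  -0.38  0.08] F [-1.5  0.4 -2.7] w 0.0432 j [0.37 0.66 0.63 1.9  0.02 1.61]
lin [ 0.     -0.0001  0.0903] rot [ 0.01 -0.05 -0.01] rows>= 2.17
```

View pics/wL1.png

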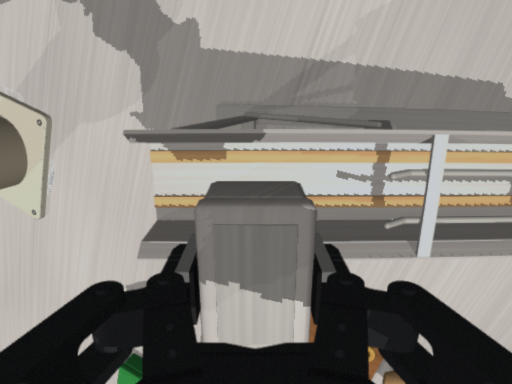

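Call:
jog_arm --jaw '[1, 1, 1, 1, 1, 1, 1, 1]' --linear '[[0, 0, 0.01], [0, 0, 0.02], [0, 0, 0.03], [0, 0, 0.04], [0, 0, 0.04], [0, 0, 0.04], [0, 0, 0.04], [0, 0, 0.04]]' --delta_rot '[[0, 0, 0], [0, 0, 0], [0, 0, 0], [0, 0, 0], [0, 0, 0], [0, 0, 0], [0, 0, 0], [0, 0, 0]]'

```text
clock: 5.73
eef_pos: [0.5102, 0.1946, 0.2279]
tool_rot: [0.972, 0.162, -0.17, 0.028]
ft_force: [0.2, 0.1, 0.1]
grip_width: 0.0437
```

```bash
python3 - <<'E'
from pl import *
from workcell import bot
did([0,0,.04],[0,0,0])
E
python3 look.py wrist wL2
cat > lw.py <<'E'
import sys
from pl import *
from h import *
z=np.load(f'pics/{sys.argv[1]}.npz'); W=z['W']
l=np.stack([inlane(p) for p in [W.reshape(-1,3)]][0:1])[0]
m=~np.isnan(l).any(1)&(l[:,2]>-.01)&(l[:,2]<.06)&(abs(l[:,1])<.07)&(l[:,0]>-.1)&(l[:,0]<.2)
l=l[m]
H,_,_=np.histogram2d(l[:,2],l[:,1],bins=[np.arange(-.012,.064,.006),np.arange(-.06,.062,.004)])
print(np.arange(-60,60,4))
for zz,row in zip(np.arange(-12,60,6),H.astype(int)): print(zz,row)
for s in(1,-1):
    a=l[(s*l[:,1]>.03)&(s*l[:,1]<.046)&(l[:,2]>.008)&(l[:,2]<.038)]
    if len(a)>50:
        f=np.polyfit(a[:,0],a[:,1],1); print('wall',s,len(a),np.degrees(f[0]),f[1]*1000, np.median(a[:,1])*1000)
# runners
a=l[(abs(l[:,2])<.006)&(abs(l[:,1])<.033)]; print('z floor',np.percentile(a[:,2],[5,25,50,75,95])*1000)
a=l[(abs(l[:,1])>.043)&(abs(l[:,1])<.05)&(l[:,2]>.045)];print('rim z', np.percentile(a[:,2],[50,90])*1000,'xmin',np.percentile(l[:,0],1)*1000)
E
python3 lw.py wL2
```

```text
clock 5.78 meas [0.5102 0.1947 0.2278] err mm [0.79 0.59 1.44] rot [-0.03  0.14 -0.16] F [ 0.3 -1.  -1.8] w 0.0431 j [0.36 0.63 0.48 1.77 0.01 1.6 ]
[-60 -56 -52 -48 -44 -40 -36 -32 -28 -24 -20 -16 -12  -8  -4   0   4   8
  12  16  20  24  28  32  36  40  44  48  52  56]
-12 [ 0  0  0  0  0  1  0  0  0  0  0  0  3  2  2  1  5  2  1  0  1  9  3  0
  0 44 47  0  0  0]
-6 [   0    0    0    0    3 1167 1060 1081  755 1111 1252 1292 1227 1286
 1247 1007 1602 1850 1517 1877 1938 2118  904    0    0   67   35    0
    0    0]
0 [  0   0   0   0   4 473   0   0  23  39  52  13   0   0   0   0   0   0
  29  81  80   3   0   0   0  75   0   0   0   0]
6 [  0   0   0   0   6 477   0   0   0   0   0   0   0   0   0   0   0   0
   0   0   0   0   0   0   0 100   0   0   0   0]
12 [  0   0   0   0   0 661   0   0   0   0   0   0   0   0   0   0   0   0
   0   0   0   0   0   0   0  11   0   0   0   0]
18 [  0   0   0   0   3 723   0   0   0   0   0   0   0   0   0   0   0   0
   0   0   0   0   0   0   0   0   0   0   0   0]
24 [  0   0   0   0   1 753   0   0   0   0   0   0   0   0   0   0   0 
[... 309 characters left out ...]
[   0    0    0   86 1571  265    0    0    0    1   33    0    0    0
    0    0    0    0    1   36    0    0    0    0 1172  996    0    0
    0    0]
48 [   0    0  151 1398  298   93   93   99  101  176  570  108  108  109
  109  118  109  118  167  528  121  122  131  126  130 1282 2695    0
    0    0]
54 [  0   0   0   3   2   1   1   2   3  10 114   8   6   1   6   3   6   3
  18 123   6   8   3   7   6   6  34   0   0   0]
wall 1 62 0.009907887557884984 43.40045355030841 43.42345494726746
wall -1 3549 0.05281557630820224 -38.98607013902499 -38.924993544483485
z floor [-5.02562876 -4.28668233 -3.61261325 -1.50742287 -0.44403431]
rim z [51.64332046 53.01843299] xmin -92.2757572093325
```

View pics/wL2.png

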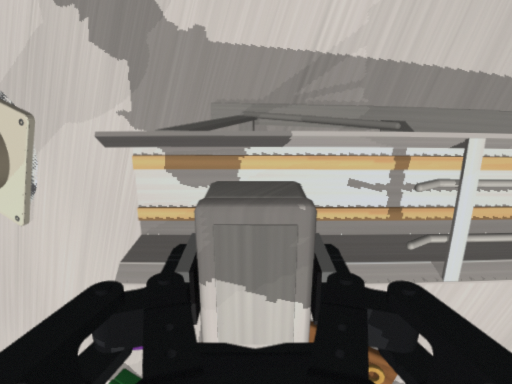

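```bash
cat > tin.py <<'E'
import sys
from pl import *
from h import *
z=np.load(f'pics/{sys.argv[1]}.npz'); W=z['W']
l=inlane(W[175:340,195:318].reshape(-1,3)); l=l[~np.isnan(l).any(1)]
l=l[l[:,2]>float(sys.argv[2])]
print(len(l),'x',np.percentile(l[:,0],[1,99])*1000,'y',np.percentile(l[:,1],[1,99,99.7])*1000,'z',np.percentile(l[:,2],[5,50,95])*1000)
t=l[abs(l[:,2]-np.median(l[:,2]))<.004]; A=np.c_[t[:,:2],np.ones(len(t))]; print('top plane',np.degrees(np.linalg.lstsq(A,t[:,2],rcond=None)[0][:2]),'ymax top',np.percentile(t[:,1],99.5)*1000)
E
python3 tin.py wL2 .09
python3 - <<'E'
from pl import *
from workcell import bot
o=bot.get_obs(); print(inlane(o['eef_pos'])*1000)
E
```

```text
18610 x [-27.15357479  16.42724639] y [-25.32453996  30.60399251  30.79604899] z [106.128105   126.61863507 127.87116217]
top plane [ 0.17887716 -0.68291002] ymax top 30.569925170332777
[ -4.67678936  -1.44247966 111.99257396]
```

Call:
jog_arm --jaw '[1, 1, 1, 1, 1, 1, 1, 1]' --linear '[[0, -0.0007, 0.008], [0, -0.0007, 0.02], [0, -0.0007, 0.035], [0, -0.0007, 0.05], [0, -0.0007, 0.062], [0, -0.0007, 0.072], [0, -0.0007, 0.079], [0, -0.0007, 0.08]]' --delta_rot '[[0, 0, 0], [0, 0, 0], [0, 0, 0], [0, 0, 0], [0, 0, 0], [0, 0, 0], [0, 0, 0], [0, 0, 0]]'

```text
clock: 6.45
eef_pos: [0.4831, 0.1862, 0.1511]
tool_rot: [0.971, 0.162, -0.171, 0.029]
ft_force: [-0.3, 0.2, -1.8]
grip_width: 0.0429
```

```bash
python3 - <<'E'
from pl import *
from workcell import bot
did([0,-.0007,.08],[0,0,0]); o=bot.get_obs(); chk(o); print(inlane(o['eef_pos'])*1000)
E
python3 look.py wrist wL3; python3 look.py side sL3; python3 lw.py wL3|tail -4; python3 tin.py wL3 .02
```

```text
clock 6.45 meas [0.4831 0.1862 0.1511] err mm [-0.22  0.26 -0.1 ] rot [-0.04 -0.04 -0.16] F [-0.3  0.2 -1.8] w 0.0429 j [0.36 0.61 0.25 1.56 0.01 1.6 ]
[-5.07490197 -0.74201373 30.17763019]
clock 6.5 meas [0.4835 0.1863 0.1516] err mm [0.19 0.39 0.43] rot [-0.03  0.01 -0.16] F [-0.3 -0.3 -2. ] w 0.0435 j [0.36 0.61 0.25 1.56 0.01 1.6 ]
clock 6.55 meas [0.4839 0.1865 0.1521] err mm [0.61 0.57 0.95] rot [-0.03  0.07 -0.15] F [ 0.6  0.3 -0.8] w 0.0432 j [0.36 0.61 0.25 1.56 0.01 1.6 ]
wall 1 3093 0.8294284718983178 37.15217467694461 40.002878336396655
wall -1 1764 0.08646195146302638 -38.975181958848694 -38.86361825431387
z floor [-4.87543321 -4.19660259 -3.50839901 -1.34535038 -0.44633791]
rim z [51.85464411 53.03844398] xmin -91.42592385493633
19595 x [-27.56990168  16.4923218 ] y [-25.49385679  42.97801056  43.49975493] z [30.3301932  44.76709986 47.11978647]
top plane [ 0.05771686 -0.3763152 ] ymax top 41.99110098747886
```

View pics/sL3.png

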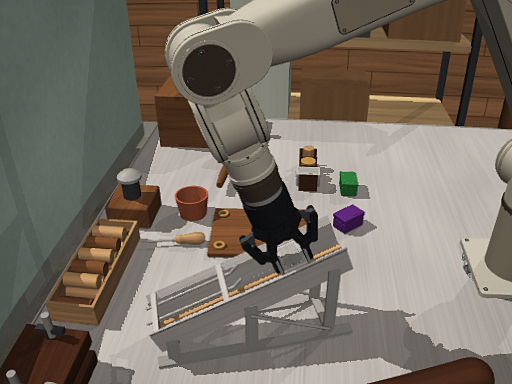

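View pics/wL3.png

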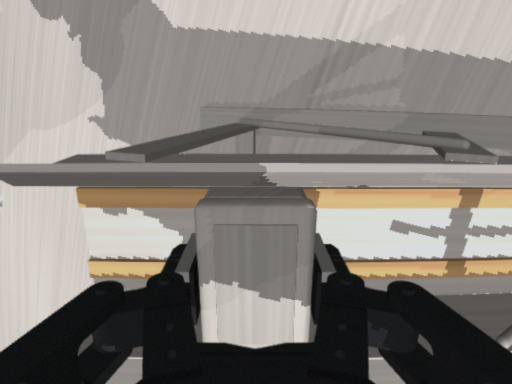

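Call:
jog_arm --jaw '[1, 1, 1, 1, 1, 1, 1, 1]' --linear '[[0, 0, 0.002], [0, 0, 0.003], [0, 0, 0.004], [0, 0, 0.005], [0, 0, 0.006], [0, 0, 0.006], [0, 0, 0.006], [0, 0, 0.006]]' --delta_rot '[[0, 0, 0], [0, 0, 0], [0, 0, 0], [0, 0, 0], [0, 0, 0], [0, 0, 0], [0, 0, 0], [0, 0, 0]]'

```text
clock: 7.22
eef_pos: [0.4818, 0.1858, 0.1463]
tool_rot: [0.972, 0.162, -0.17, 0.028]
ft_force: [0.3, -0.2, -1.3]
grip_width: 0.0432
```

Run:
```python
from pl import *
from workcell import bot
did([0,0,.006],[0,0,0]); o=bot.get_obs(); chk(o); print(inlane(o['eef_pos'])*1000)
```

```text
clock 7.22 meas [0.4818 0.1858 0.1463] err mm [0.46 0.52 0.7 ] rot [-0.03  0.06 -0.16] F [ 0.3 -0.2 -1.3] w 0.0432 j [0.36 0.61 0.23 1.54 0.01 1.6 ]
[-4.65967125 -0.71173698 25.18719747]
```

Call:
jog_arm --jaw '[1, 1, 1, 1, 1, 1, 1, 1]' --linear '[[0, 0, 0.0005], [0, 0, 0.001], [0, 0, 0.0015], [0, 0, 0.002], [0, 0, 0.002], [0, 0, 0.002], [0, 0, 0.002], [0, 0, 0.002]]' --delta_rot '[[0, 0, 0], [0, 0, 0], [0, 0, 0], [0, 0, 0], [0, 0, 0], [0, 0, 0], [0, 0, 0], [0, 0, 0]]'

```text
clock: 7.88
eef_pos: [0.4819, 0.1858, 0.1455]
tool_rot: [0.972, 0.162, -0.169, 0.028]
ft_force: [1.9, 1.2, 5.2]
grip_width: 0.0434
```

Run:
```python
from pl import *
from workcell import bot
did([0,0,.002],[0,0,0]); o=bot.get_obs(); chk(o); print(inlane(o['eef_pos'])*1000)
```

```text
clock 7.88 meas [0.4819 0.1858 0.1455] err mm [1.15 0.77 1.8 ] rot [-0.03  0.2  -0.16] F [1.9 1.2 5.2] w 0.0434 j [0.36 0.6  0.23 1.54 0.01 1.6 ]
[-4.34336536 -0.70338374 24.47017875]
```

Call:
jog_arm --jaw '[0.5, 0.4, 0.3, 0.2, 0.1, 0, 0, 0]' --linear '[[0, 0, 0], [0, 0, 0], [0, 0, 0], [0, 0, 0], [0, 0, 0], [0, 0, 0], [0, 0, 0], [0, 0, 0]]' --delta_rot '[[0, 0, 0], [0, 0, 0], [0, 0, 0], [0, 0, 0], [0, 0, 0], [0, 0, 0], [0, 0, 0], [0, 0, 0]]'

```text
clock: 8.55
eef_pos: [0.4811, 0.1856, 0.1442]
tool_rot: [0.972, 0.162, -0.17, 0.028]
ft_force: [0.5, 0.5, 0.3]
grip_width: 0.0855
```

```bash
python3 look.py wrist wL4
```

```text
clock 8.6 meas [0.4811 0.1856 0.1442] err mm [0.37 0.5  0.56] rot [-0.03  0.04 -0.16] F [ 0.3 -0.6 -0.3] w 0.0855 j [0.36 0.61 0.23 1.54 0.01 1.6 ]
```

View pics/wL4.png

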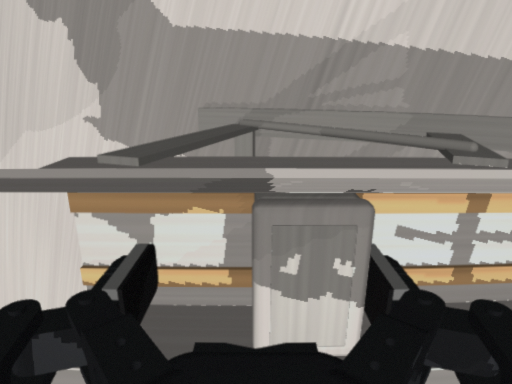

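Call:
jog_arm --jaw '[0, 0, 0, 0, 0, 0, 0, 0]' --linear '[[0, 0, -0.005], [0, 0, -0.012], [0, 0, -0.02], [0, 0, -0.03], [0, 0, -0.045], [0, 0, -0.065], [0, 0, -0.09], [0, 0, -0.12]]' --delta_rot '[[0, 0, 0], [0, 0, 0], [0, 0, 0], [0, 0, 0], [0, 0, 0], [0, 0, 0], [0, 0, 0], [0, 0, 0]]'

```text
clock: 9.27
eef_pos: [0.5195, 0.1987, 0.2583]
tool_rot: [0.971, 0.162, -0.171, 0.028]
ft_force: [0.4, 0.5, -0.2]
grip_width: 0.0853
```

```bash
python3 - <<'E'
from pl import *
did([0,0,-.12],[0,0,0])
E
python3 look.py wrist wL5
python3 - <<'E'
from pl import *
plan([.50,.0,.30],down(5)); plan([.47,-.28,.26],down(0))
E
```

```text
clock 9.32 meas [0.5225 0.1998 0.2644] err mm [3.05 1.51 7.92] rot [-0.02  0.62 -0.16] F [-1.  -1.1  4.8] w 0.0851 j [0.36 0.64 0.61 1.88 0.01 1.6 ]
lin [-0.0921  0.1814 -0.0128] rot [ 2.41 19.85 13.63] rows>= 4.89
lin [-0.1899  0.4369  0.0653] rot [ 3.28 19.76 18.58] rows>= 11.53
```

View pics/wL5.png

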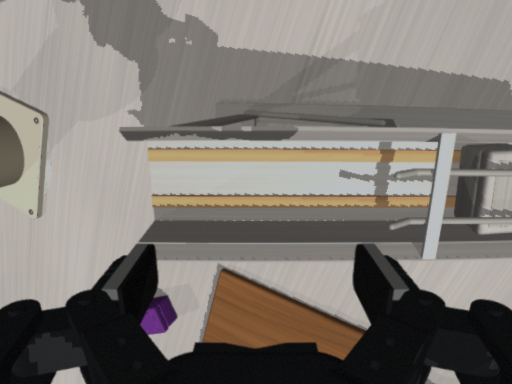

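Call:
jog_arm --jaw '[0, 0, 0, 0, 0, 0, 0, 0]' --linear '[[-0.01, 0.02, -0.01], [-0.025, 0.05, -0.015], [-0.04, 0.085, -0.015], [-0.055, 0.12, -0.015], [-0.07, 0.15, -0.01], [-0.09, 0.185, 0], [-0.105, 0.22, 0], [-0.12, 0.255, 0]]' --delta_rot '[[0, 2, 2], [0.5, 4, 4], [1, 7, 6], [1.5, 10, 9], [2, 13, 12], [2.5, 16, 14], [3, 18.5, 16], [3.3, 19.8, 18.6]]'

```text
clock: 9.98
eef_pos: [0.4942, -0.0808, 0.2995]
tool_rot: [1.0, 0.0, 0.002, -0.0]
ft_force: [0.9, 0.1, 0.0]
grip_width: 0.0851
```

```bash
python3 - <<'E'
from pl import *
did([-.12,.255,0],[3.3,19.8,18.6])
E
python3 look.py side sA
python3 - <<'E'
from pl import *
plan([.465,-.29,.24],down(0))
E
```

```text
clock 10.03 meas [ 0.4942 -0.0874  0.301 ] err mm [-0.48 -7.91  3.56] rot [-0.32  0.38  0.49] F [-0.7 -3.3  0.7] w 0.0855 j [-0.17  0.22  0.12  1.46 -0.    1.41]
lin [-0.0297  0.2106  0.0574] rot [-0.02 -0.03 -0.03] rows>= 5.28
```

View pics/sA.png

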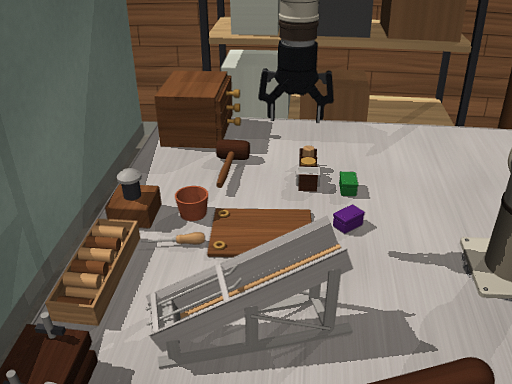

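Call:
jog_arm --jaw '[0, 0, 0, 0, 0, 0, 0, 0]' --linear '[[-0.005, 0.03, 0.005], [-0.01, 0.065, 0.015], [-0.015, 0.1, 0.025], [-0.02, 0.135, 0.035], [-0.025, 0.17, 0.045], [-0.03, 0.195, 0.055], [-0.03, 0.21, 0.06], [-0.03, 0.21, 0.06]]' --delta_rot '[[0, 0, 0], [0, 0, 0], [0, 0, 0], [0, 0, 0], [0, 0, 0], [0, 0, 0], [0, 0, 0], [0, 0, 0]]'

```text
clock: 10.7
eef_pos: [0.4658, -0.2913, 0.2367]
tool_rot: [1.0, -0.001, 0.0, -0.001]
ft_force: [-0.3, -0.2, -0.5]
grip_width: 0.0855
```

```bash
python3 - <<'E'
from pl import *
did([-.03,.21,.06],[0,0,0])
E
python3 look.py wrist wB1
python3 - <<'E'
from pl import *
from h import *
W=np.load('pics/sA.npz')['W']; W=W[270:340,140:240].reshape(-1,3); W=W-[0,0,.0018]
l=inlane(W); l=l[~np.isnan(l).any(1)]
m=(abs(l[:,1])<.034)&(l[:,2]>.03)&(l[:,2]<.043)&(l[:,0]>.15); print('A in lane',m.sum(),np.percentile(l[m],[2,50,98],axis=0)*1000)
E
```

```text
clock 10.75 meas [ 0.4662 -0.2897  0.2375] err mm [ 1.56 -0.25  0.07] rot [ 0.1   0.01 -0.04] F [ 0.   0.4 -0.4] w 0.0854 j [-0.56  0.34  0.12  1.35  0.    1.01]
A in lane 354 [[222.53201739 -23.85771379  33.48150918]
 [236.32987097   1.46579009  40.07223354]
 [264.39385913  30.10521068  42.28849467]]
```

View pics/wB1.png

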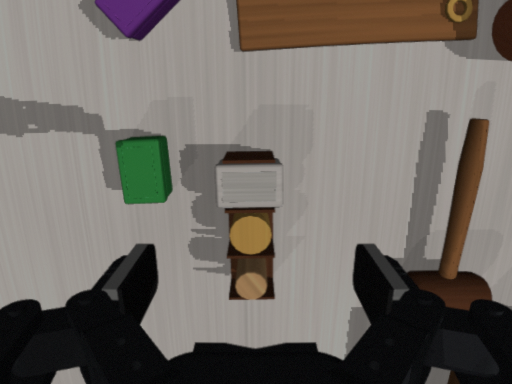

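Run:
```python
from h import *
W=np.load('pics/wB1.npz')['W']
p=W[155:212,210:292].reshape(-1,3); p=p[~np.isnan(p).any(1)]
for th in (.044,.046):
    q=p[p[:,2]>th]; q=q[q[:,1]<-.2]
    print(len(q),cv2.minAreaRect((q[:,:2]*1000).astype(np.float32)),np.percentile(q,[1,50,99],axis=0)*1000)
m=(W[...,2]>.044); import sys
cv2.imwrite('pics/mB.png',(m*255).astype(np.uint8))
# left/right end edges per row
for v in range(165,208,6):
    u=np.where(m[v,205:300])[0]+205
    print(v,u.min(),u.max(),np.round(W[v,u.min()]*1000,1),np.round(W[v,u.max()]*1000,1))
p=W[155:305,210:292].reshape(-1,3); p=p[~np.isnan(p).any(1)]; f=p[(p[:,2]>.005)]; print('rack',cv2.minAreaRect((f[:,:2]*1000).astype(np.float32)))
```

```text
3305 ((459.00640869140625, -310.1741943359375), (65.05985260009766, 52.487091064453125), 0.9006839394569397) [[ 427.58513601 -335.54777775   44.65304179]
 [ 459.26009585 -308.82823528   49.2057258 ]
 [ 491.01862329 -284.24932752   51.01908472]]
3210 ((459.0462341308594, -310.18267822265625), (64.89022827148438, 52.48518371582031), 0.9271833896636963) [[ 427.59782603 -335.56641175   46.43841541]
 [ 459.25594    -308.90182688   49.23285334]
 [ 490.98212305 -284.32546715   51.02229235]]
165 216 281 [ 427.7 -289.8   46.6] [ 489.9 -289.5   48.3]
171 215 282 [ 426.4 -295.9   45.6] [ 491.1 -295.7   46.7]
177 216 282 [ 427.5 -301.2   48.3] [ 491.2 -301.7   46.6]
183 216 282 [ 427.3 -307.2   48.2] [ 491.3 -307.6   46.9]
189 216 282 [ 427.2 -313.2   48.6] [ 491.5 -313.8   46.6]
195 216 282 [ 426.6 -320.2   45.8] [ 491.6 -319.9   46.9]
201 217 282 [ 427.7 -325.5   48.6] [ 491.6 -325.6   48.4]
207 218 257 [ 428.5 -331.9   48.1] [ 467.  -332.2   47.3]
rack ((459.931396484375, -360.6470947265625), (65.03779602050781, 153.91455078125), 1.0996053218841553)
```

Run:
```python
import cv2
a=cv2.imread('pics/wB1.png'); cv2.imwrite('pics/zB1.png',cv2.resize(a[140:310,190:310],None,fx=4,fy=3.5*1,interpolation=cv2.INTER_CUBIC)[:600])
```

```text
(no output)
```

View pics/zB1.png

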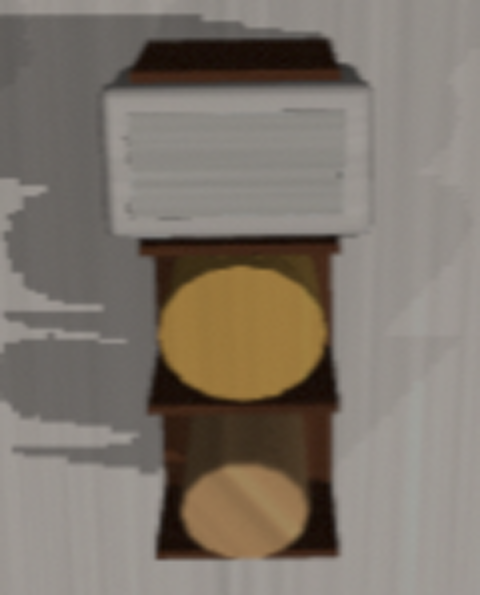

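Run:
```python
from pl import *
plan([.459,-.3106,.09],down(1))
```

```text
lin [-0.0058  0.0212  0.1474] rot [-0.02 -0.03 -1.03] rows>= 3.57
```

Call:
jog_arm --jaw '[0, 0, 0, 0, 0, 0, 0, 0]' --linear '[[-0.003, 0.01, 0.02], [-0.0058, 0.0212, 0.045], [-0.0058, 0.0212, 0.075], [-0.0058, 0.0212, 0.105], [-0.0058, 0.0212, 0.13], [-0.0058, 0.0212, 0.145], [-0.0058, 0.0212, 0.1474], [-0.0058, 0.0212, 0.1474]]' --delta_rot '[[0, 0, -1], [0, 0, -1], [0, 0, -1], [0, 0, -1], [0, 0, -1], [0, 0, -1], [0, 0, -1], [0, 0, -1]]'

```text
clock: 11.42
eef_pos: [0.4612, -0.3084, 0.0902]
tool_rot: [1.0, 0.011, 0.0, -0.001]
ft_force: [0.9, 0.1, 0.9]
grip_width: 0.0854
```

```bash
python3 - <<'E'
from pl import *
did([-.0058,.0212,.1474],[0,0,-1])
E
python3 look.py wrist wB2
python3 - <<'E'
from h import *
W=np.load('pics/wB2.npz')['W']
p=W[100:320,180:340].reshape(-1,3); p=p[~np.isnan(p).any(1)]
q=p[(p[:,2]>.0465)&(p[:,2]<.055)]
print(len(q),cv2.minAreaRect((q[:,:2]*1000).astype(np.float32)),np.percentile(q,[1,50,99],axis=0)*1000)
E
```

```text
clock 11.47 meas [ 0.462  -0.3093  0.0914] err mm [3.03 1.34 1.39] rot [ 0.02  0.11 -0.27] F [0.9 0.1 0.9] w 0.0853 j [-0.59  0.46 -0.1   1.    0.    0.96]
12866 ((459.2539367675781, -324.72918701171875), (65.47808837890625, 82.21624755859375), 0.7519065141677856) [[ 427.70386742 -363.80168493   46.84095233]
 [ 459.26002655 -314.74470177   49.46652453]
 [ 490.31034136 -284.21398377   52.51306341]]
```

View pics/wB2.png

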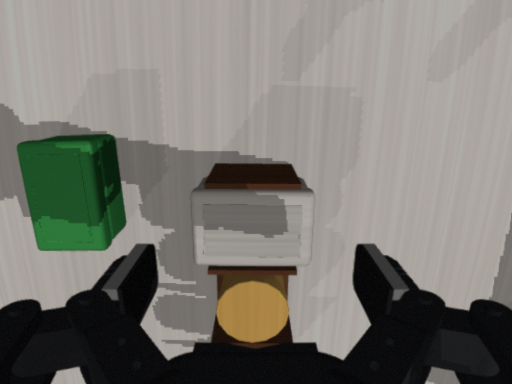

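Call:
jog_arm --jaw '[0, 0, 0, 0, 0, 0, 0, 0]' --linear '[[-0.0015, 0.001, 0.005], [-0.0015, 0.001, 0.015], [-0.0015, 0.001, 0.025], [-0.0015, 0.001, 0.037], [-0.0015, 0.001, 0.048], [-0.0015, 0.001, 0.056], [-0.0015, 0.001, 0.059], [-0.0015, 0.001, 0.059]]' --delta_rot '[[0, 0, 0], [0, 0, 0], [0, 0, 0], [0, 0, 0], [0, 0, 0], [0, 0, 0], [0, 0, 0], [0, 0, 0]]'

```text
clock: 12.13
eef_pos: [0.4586, -0.3106, 0.03]
tool_rot: [1.0, 0.01, -0.0, -0.001]
ft_force: [-0.1, -0.0, 0.2]
grip_width: 0.0856
```

Run:
```python
from pl import *
did([-.0015,.001,.059],[0,0,0])
from workcell import bot
chk(bot.get_obs())
```

```text
clock 12.13 meas [ 0.4586 -0.3106  0.03  ] err mm [ 1.12  1.02 -1.01] rot [ 0.12 -0.06 -0.15] F [-0.1 -0.   0.2] w 0.0856 j [-0.6   0.53 -0.17  0.87  0.    0.96]
```

Well placed; close.

Call:
jog_arm --jaw '[0.1, 0.2, 0.3, 0.4, 0.5, 0.6, 0.7, 0.8]' --linear '[[0, 0, 0], [0, 0, 0], [0, 0, 0], [0, 0, 0], [0, 0, 0], [0, 0, 0], [0, 0, 0], [0, 0, 0]]' --delta_rot '[[0, 0, 0], [0, 0, 0], [0, 0, 0], [0, 0, 0], [0, 0, 0], [0, 0, 0], [0, 0, 0], [0, 0, 0]]'

```text
clock: 12.8
eef_pos: [0.4601, -0.3115, 0.0322]
tool_rot: [1.0, 0.01, 0.001, 0.0]
ft_force: [0.7, 0.3, 6.0]
grip_width: 0.0652
```

Call:
jog_arm --jaw '[1, 1, 1, 1, 1, 1, 1, 1]' --linear '[[0, 0, 0], [0, 0, 0], [0, 0, -0.003], [0, 0, -0.008], [0, 0, -0.015], [0, 0, -0.025], [0, 0, -0.035], [0, 0, -0.045]]' --delta_rot '[[0, 0, 0], [0, 0, 0], [0, 0, 0], [0, 0, 0], [0, 0, 0], [0, 0, 0], [0, 0, 0], [0, 0, 0]]'

```text
clock: 13.47
eef_pos: [0.4594, -0.3112, 0.0775]
tool_rot: [1.0, 0.01, 0.001, -0.0]
ft_force: [-0.5, 0.4, -1.8]
grip_width: 0.0649
```

```bash
python3 - <<'E'
from pl import *
did([0,0,-.045],[0,0,0])
E
python3 look.py wrist wB3
python3 - <<'E'
from pl import *
plan([.46,-.31,.17],down(1)); plan([.56,-.07,.12],down(4))
E
```

```text
clock 13.52 meas [ 0.4607 -0.312   0.0798] err mm [ 3.26 -0.39  3.79] rot [-0.1   0.25 -0.16] F [ 1.2  0.  -0.2] w 0.0652 j [-0.6   0.47 -0.12  0.97  0.    0.95]
lin [ 0.0026 -0.0016 -0.094 ] rot [-0.02 -0.03 -0.03] rows>= 2.26
lin [ 0.1066 -0.2398 -0.0439] rot [-0.02 -0.04 -3.03] rows>= 6.38
```

View pics/wB3.png

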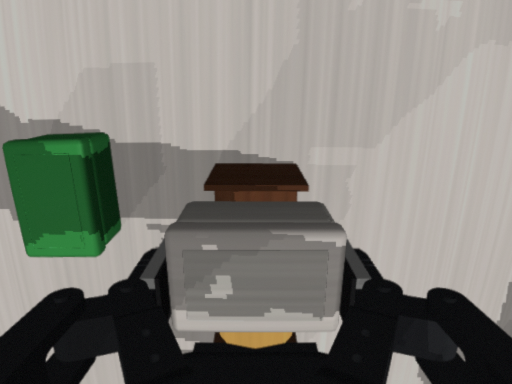

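Call:
jog_arm --jaw '[1, 1, 1, 1, 1, 1, 1, 1]' --linear '[[0, 0, -0.025], [0.005, -0.015, -0.045], [0.02, -0.045, -0.055], [0.035, -0.085, -0.055], [0.055, -0.13, -0.05], [0.075, -0.175, -0.045], [0.088, -0.21, -0.045], [0.096, -0.235, -0.045]]' --delta_rot '[[0, 0, 0], [0, 0, -1], [0, 0, -2], [0, 0, -3], [0, 0, -3], [0, 0, -3], [0, 0, -3], [0, 0, -3]]'

```text
clock: 14.18
eef_pos: [0.5513, -0.0721, 0.122]
tool_rot: [0.999, 0.036, 0.001, -0.001]
ft_force: [-0.2, -0.2, -2.2]
grip_width: 0.0654
```

Run:
```python
from pl import *
did([.096,-.235,-.045],[0,0,-3])
from workcell import bot
chk(bot.get_obs()); plan([.55,-.075,.040],down(4))
```

```text
clock 14.18 meas [ 0.5513 -0.0721  0.122 ] err mm [1.89 2.9  0.9 ] rot [ 0.04  0.1  -0.17] F [-0.2 -0.2 -2.2] w 0.0654 j [-0.13  0.43 -0.06  1.07  0.    1.37]
lin [0.0005 0.     0.0811] rot [-0.02 -0.04 -0.03] rows>= 1.95
```

Call:
jog_arm --jaw '[1, 1, 1, 1, 1, 1, 1, 1]' --linear '[[0, 0, 0.015], [0, 0, 0.03], [0, 0, 0.045], [0, 0, 0.06], [0, 0, 0.07], [0, 0, 0.078], [0, 0, 0.083], [0, 0, 0.084]]' --delta_rot '[[0, 0, 0], [0, 0, 0], [0, 0, 0], [0, 0, 0], [0, 0, 0], [0, 0, 0], [0, 0, 0], [0, 0, 0]]'

```text
clock: 14.85
eef_pos: [0.5504, -0.0743, 0.037]
tool_rot: [0.999, 0.036, 0.0, -0.001]
ft_force: [0.0, -0.1, -1.9]
grip_width: 0.0652
```

Run:
```python
from pl import *
did([0,0,.084],[0,0,0])
from workcell import bot
chk(bot.get_obs())
```

```text
clock 14.85 meas [ 0.5504 -0.0743  0.037 ] err mm [ 0.86  0.69 -0.09] rot [ 0.05 -0.01 -0.15] F [ 0.  -0.1 -1.9] w 0.0652 j [-0.13  0.53 -0.16  0.88  0.    1.36]
```

Call:
jog_arm --jaw '[1, 1, 1, 1, 1, 1, 1, 1]' --linear '[[0, 0, 0.001], [0, 0, 0.002], [0, 0, 0.003], [0, 0, 0.004], [0, 0, 0.0045], [0, 0, 0.0045], [0, 0, 0.0045], [0, 0, 0.0045]]' --delta_rot '[[0, 0, 0], [0, 0, 0], [0, 0, 0], [0, 0, 0], [0, 0, 0], [0, 0, 0], [0, 0, 0], [0, 0, 0]]'

```text
clock: 15.52
eef_pos: [0.5513, -0.0743, 0.0342]
tool_rot: [0.999, 0.036, 0.001, -0.0]
ft_force: [-1.4, 0.3, 5.3]
grip_width: 0.0653
```

Run:
```python
from pl import *
did([0,0,.0045],[0,0,0])
from workcell import bot
chk(bot.get_obs())
```

```text
clock 15.52 meas [ 0.5513 -0.0743  0.0342] err mm [1.78 0.66 1.56] rot [ 0.01  0.13 -0.15] F [-1.4  0.3  5.3] w 0.0653 j [-0.13  0.53 -0.16  0.87  0.    1.36]
```

Contact at the expected height (34.2 mm). Open, then lift.

Call:
jog_arm --jaw '[0.5, 0.3, 0.1, 0, 0, 0, 0, 0]' --linear '[[0, 0, 0], [0, 0, 0], [0, 0, 0], [0, 0, 0], [0, 0, -0.003], [0, 0, -0.01], [0, 0, -0.02], [0, 0, -0.035]]' --delta_rot '[[0, 0, 0], [0, 0, 0], [0, 0, 0], [0, 0, 0], [0, 0, 0], [0, 0, 0], [0, 0, 0], [0, 0, 0]]'

```text
clock: 16.18
eef_pos: [0.5499, -0.0741, 0.0681]
tool_rot: [0.999, 0.036, -0.0, -0.001]
ft_force: [-0.4, -0.3, -0.6]
grip_width: 0.0851
```

Run:
```python
from pl import *
did([0,0,-.035],[0,0,0])
from workcell import bot
chk(bot.get_obs()); plan([.55,-.075,.11],down(60)); plan([.55,-.075,.11],down(94))
```

```text
clock 16.18 meas [ 0.5499 -0.0741  0.0681] err mm [0.42 0.9  0.5 ] rot [ 0.06 -0.07 -0.16] F [-0.4 -0.3 -0.6] w 0.0851 j [-0.13  0.49 -0.13  0.95  0.    1.36]
lin [ 0.0006  0.     -0.0424] rot [ 0.000e+00 -4.000e-02 -5.603e+01] rows>= 7.82
lin [ 0.0006  0.     -0.0424] rot [ 1.000e-02 -4.000e-02 -9.003e+01] rows>= 12.57
```

Call:
jog_arm --jaw '[0, 0, 0, 0, 0, 0, 0, 0]' --linear '[[0, 0, -0.025], [0, 0, -0.045], [0, 0, -0.06], [0, 0, -0.07], [0, 0, -0.07], [0, 0, -0.07], [0, 0, -0.07], [0, 0, -0.07]]' --delta_rot '[[0, 0, 0], [0, 0, -5], [0, 0, -11], [0, 0, -18], [0, 0, -25], [0, 0, -32], [0, 0, -39], [0, 0, -46]]'

```text
clock: 16.85
eef_pos: [0.5509, -0.0743, 0.1395]
tool_rot: [0.905, 0.426, 0.002, 0.0]
ft_force: [1.1, 0.5, -1.3]
grip_width: 0.0854
```

Call:
jog_arm --jaw '[0, 0, 0, 0, 0, 0, 0, 0]' --linear '[[0, 0, 0], [0, 0, 0], [0, 0, 0], [0, 0, 0], [0, 0, 0], [0, 0, 0], [0, 0, 0], [0, 0, 0]]' --delta_rot '[[0, 0, -7], [0, 0, -14], [0, 0, -21], [0, 0, -28], [0, 0, -35], [0, 0, -40], [0, 0, -44], [0, 0, -44]]'

```text
clock: 17.52
eef_pos: [0.5509, -0.0744, 0.1393]
tool_rot: [0.681, 0.733, 0.001, 0.001]
ft_force: [0.7, 1.4, 0.6]
grip_width: 0.0853
```

```bash
python3 - <<'E'
from pl import *
did([0,0,-.07],[0,0,-46]);did([0,0,0],[0,0,-44])
E
python3 look.py wrist wC1
python3 - <<'E'
from h import *
W=np.load('pics/wC1.npz')['W']
p=W[60:360,150:360].reshape(-1,3); p=p[~np.isnan(p).any(1)]
q=p[(p[:,2]>.0475)&(p[:,2]<.056)]
print(len(q),cv2.minAreaRect((q[:,:2]*1000).astype(np.float32)),np.percentile(q,[1,50,99],axis=0)*1000)
E
```

```text
clock 17.57 meas [ 0.5509 -0.0743  0.1391] err mm [1.46 0.7  1.5 ] rot [-0.12  0.02 -0.08] F [0.3 0.8 0. ] w 0.085 j [-0.13  0.42 -0.04  1.11  0.   -0.21]
5919 ((550.153076171875, -73.46383666992188), (66.05518341064453, 43.31174087524414), 3.9942023754119873) [[517.53006677 -95.24341842  48.28480144]
 [547.26826741 -73.64297418  51.22522944]
 [581.46510802 -51.94737639  52.79933617]]
```

View pics/wC1.png

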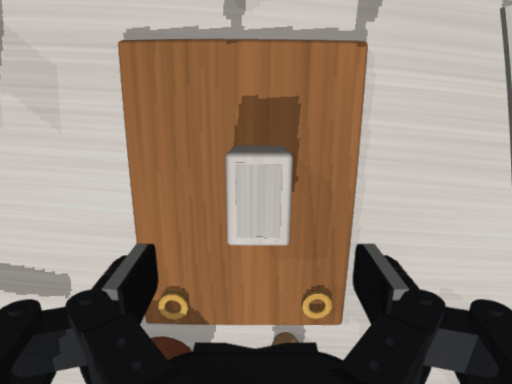

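Call:
jog_arm --jaw '[0, 0, 0, 0, 0, 0, 0, 0]' --linear '[[0.0008, -0.0007, 0.015], [0.0008, -0.0007, 0.035], [0.0008, -0.0007, 0.055], [0.0008, -0.0007, 0.072], [0.0008, -0.0007, 0.087], [0.0008, -0.0007, 0.097], [0.0008, -0.0007, 0.103], [0.0008, -0.0007, 0.104]]' --delta_rot '[[0, 0, 0], [0, 0, 0], [0, 0, 0], [0, 0, 0], [0, 0, 0], [0, 0, 0], [0, 0, 0], [0, 0, 0]]'

```text
clock: 18.23
eef_pos: [0.5494, -0.0734, 0.0333]
tool_rot: [0.681, 0.732, 0.0, -0.0]
ft_force: [-1.0, -0.4, -0.7]
grip_width: 0.0854
```

Call:
jog_arm --jaw '[0.2, 0.4, 0.5, 0.6, 0.7, 0.8, 0.9, 1]' --linear '[[0, 0, 0], [0, 0, 0], [0, 0, 0], [0, 0, 0], [0, 0, 0], [0, 0, 0], [0, 0, 0], [0, 0, 0]]' --delta_rot '[[0, 0, 0], [0, 0, 0], [0, 0, 0], [0, 0, 0], [0, 0, 0], [0, 0, 0], [0, 0, 0], [0, 0, 0]]'

```text
clock: 18.9
eef_pos: [0.551, -0.0735, 0.0354]
tool_rot: [0.681, 0.732, 0.002, 0.001]
ft_force: [-0.6, 0.7, 6.6]
grip_width: 0.0432
```

Call:
jog_arm --jaw '[1, 1, 1, 1, 1, 1, 1, 1]' --linear '[[0, 0, 0], [0, 0, 0], [0, 0, 0], [0, 0, 0], [0, 0, 0], [0, 0, 0], [0, 0, 0], [0, 0, 0]]' --delta_rot '[[0, 0, 0], [0, 0, 0], [0, 0, 0], [0, 0, 0], [0, 0, 0], [0, 0, 0], [0, 0, 0], [0, 0, 0]]'

```text
clock: 19.57
eef_pos: [0.551, -0.0735, 0.0354]
tool_rot: [0.681, 0.732, 0.002, 0.001]
ft_force: [-1.2, -0.4, 5.8]
grip_width: 0.0433
```

Run:
```python
from pl import *
did([.0008,-.0007,.104],[0,0,0])
from workcell import bot
chk(bot.get_obs())
```

```text
clock 19.57 meas [ 0.551  -0.0735  0.0354] err mm [2.28 0.7  1.76] rot [-0.19  0.01 -0.16] F [-1.2 -0.4  5.8] w 0.0433 j [-0.13  0.53 -0.17  0.87  0.   -0.21]
```

Call:
jog_arm --jaw '[1, 1, 1, 1, 1, 1, 1, 1]' --linear '[[0, 0, -0.01], [0, 0, -0.03], [0, 0, -0.06], [0, 0, -0.095], [0, 0, -0.13], [0, 0, -0.165], [0, 0, -0.2], [0, 0, -0.23]]' --delta_rot '[[0, 0, 0], [0, 0, 0], [0, 0, 4], [0, 0, 10], [0, 0, 16], [0, 0, 22], [0, 0, 28], [0, 0, 33]]'

```text
clock: 20.23
eef_pos: [0.5491, -0.0737, 0.2668]
tool_rot: [0.862, 0.506, 0.001, 0.0]
ft_force: [0.4, -0.0, -1.9]
grip_width: 0.0431
```

Run:
```python
from pl import *
from workcell import bot
did([0,0,-.23],[0,0,33]); chk(bot.get_obs())
plan(lane(-.005,-.0005,.15),tilt())
```

```text
clock 20.23 meas [ 0.5491 -0.0737  0.2668] err mm [0.52 0.64 3.14] rot [-0.06  0.06  0.12] F [ 0.4 -0.  -1.9] w 0.0431 j [-0.13  0.34  0.19  1.42  0.    0.37]
lin [ 0.2266 -0.1563  0.    ] rot [  7.37 -19.12  41.76] rows>= 6.6
```

Call:
jog_arm --jaw '[1, 1, 1, 1, 1, 1, 1, 1]' --linear '[[0.02, -0.014, 0], [0.05, -0.034, 0], [0.08, -0.055, 0], [0.115, -0.079, 0], [0.15, -0.103, 0], [0.18, -0.124, 0], [0.207, -0.143, 0], [0.2266, -0.1563, 0]]' --delta_rot '[[0.7, -2, 4], [1.7, -4.5, 10], [2.7, -7, 16], [3.7, -10, 22], [4.8, -13, 28], [5.8, -15.5, 34], [6.7, -17.5, 38.5], [7.4, -19.1, 41.8]]'

```text
clock: 20.9
eef_pos: [0.5211, 0.2035, 0.2637]
tool_rot: [0.971, 0.161, -0.172, 0.028]
ft_force: [0.8, -1.2, -1.3]
grip_width: 0.0432
```

Run:
```python
from pl import *
from workcell import bot
did([.2266,-.1563,0],[7.4,-19.1,41.8]); chk(bot.get_obs())
plan(lane(-.005,-.0005,.10),tilt())
```

```text
clock 20.9 meas [0.5211 0.2035 0.2637] err mm [-0.77  3.87 -0.02] rot [-0.03 -0.14 -0.12] F [ 0.8 -1.2 -1.3] w 0.0432 j [0.37 0.66 0.63 1.89 0.01 1.6 ]
lin [0.     0.0001 0.05  ] rot [-0.04 -0.01 -0.04] rows>= 1.2
```

Call:
jog_arm --jaw '[1, 1, 1, 1, 1, 1, 1, 1]' --linear '[[0, 0, 0.01], [0, 0, 0.02], [0, 0, 0.03], [0, 0, 0.04], [0, 0, 0.04], [0, 0, 0.04], [0, 0, 0.04], [0, 0, 0.04]]' --delta_rot '[[0, 0, 0], [0, 0, 0], [0, 0, 0], [0, 0, 0], [0, 0, 0], [0, 0, 0], [0, 0, 0], [0, 0, 0]]'

```text
clock: 21.57
eef_pos: [0.5097, 0.1958, 0.2275]
tool_rot: [0.972, 0.162, -0.17, 0.028]
ft_force: [0.7, 0.4, -2.1]
grip_width: 0.0428
```

```bash
python3 - <<'E'
from pl import *
from workcell import bot
did([0,0,.04],[0,0,0]); o=bot.get_obs(); print(inlane(o['eef_pos'])*1000)
E
python3 look.py wrist wM2; python3 lw.py wM2|tail -4; python3 tin.py wM2 .09
```

```text
[ -4.63252146  -0.161541   111.69939256]
clock 21.62 meas [0.5097 0.1959 0.2275] err mm [0.8  0.62 1.42] rot [-0.03  0.14 -0.15] F [-0.1  0.5 -1.8] w 0.0435 j [0.36 0.63 0.48 1.77 0.01 1.6 ]
wall 1 54 0.011154214911714177 43.4296486940968 43.50339587478086
wall -1 3493 0.0514713049190247 -38.974049964001516 -38.90237708432919
z floor [-5.01557623 -4.27017364 -3.57868441 -1.51143525 -0.41700343]
rim z [51.62372423 53.04766484] xmin -92.27600506329648
18406 x [-27.04508205  16.48252081] y [-23.19374451  31.2456098   31.38073079] z [106.24911877 127.20541051 128.44766352]
top plane [ 0.11119565 -0.6118725 ] ymax top 31.215985167666272
```

View pics/wM2.png

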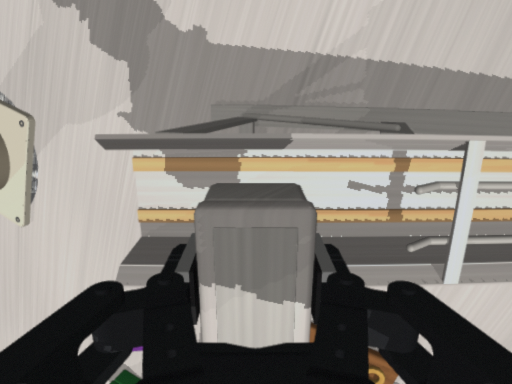

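Call:
jog_arm --jaw '[1, 1, 1, 1, 1, 1, 1, 1]' --linear '[[0, 0, 0.008], [0, 0, 0.02], [0, 0, 0.035], [0, 0, 0.05], [0, 0, 0.062], [0, 0, 0.072], [0, 0, 0.079], [0, 0, 0.08]]' --delta_rot '[[0, 0, 0], [0, 0, 0], [0, 0, 0], [0, 0, 0], [0, 0, 0], [0, 0, 0], [0, 0, 0], [0, 0, 0]]'

```text
clock: 22.28
eef_pos: [0.4828, 0.1868, 0.1508]
tool_rot: [0.971, 0.162, -0.172, 0.028]
ft_force: [0.6, 0.1, -1.9]
grip_width: 0.0431
```

Call:
jog_arm --jaw '[1, 1, 1, 1, 1, 1, 1, 1]' --linear '[[0, 0, 0.002], [0, 0, 0.003], [0, 0, 0.004], [0, 0, 0.005], [0, 0, 0.006], [0, 0, 0.006], [0, 0, 0.006], [0, 0, 0.006]]' --delta_rot '[[0, 0, 0], [0, 0, 0], [0, 0, 0], [0, 0, 0], [0, 0, 0], [0, 0, 0], [0, 0, 0], [0, 0, 0]]'

```text
clock: 22.95
eef_pos: [0.4816, 0.1864, 0.146]
tool_rot: [0.972, 0.162, -0.171, 0.028]
ft_force: [0.5, -0.5, -1.5]
grip_width: 0.0436
```

Run:
```python
from pl import *
from workcell import bot
did([0,0,.086],[0,0,0]); o=bot.get_obs(); chk(o); print(inlane(o['eef_pos'])*1000)
```

```text
clock 22.95 meas [0.4816 0.1864 0.146 ] err mm [0.49 0.55 0.74] rot [-0.03  0.07 -0.16] F [ 0.5 -0.5 -1.5] w 0.0436 j [0.36 0.61 0.23 1.54 0.01 1.6 ]
[-4.64225113 -0.02688281 24.94415574]
```

Call:
jog_arm --jaw '[1, 1, 1, 1, 1, 1, 1, 1]' --linear '[[0, 0, 0.0005], [0, 0, 0.001], [0, 0, 0.0015], [0, 0, 0.002], [0, 0, 0.0025], [0, 0, 0.0025], [0, 0, 0.0025], [0, 0, 0.0025]]' --delta_rot '[[0, 0, 0], [0, 0, 0], [0, 0, 0], [0, 0, 0], [0, 0, 0], [0, 0, 0], [0, 0, 0], [0, 0, 0]]'

```text
clock: 23.62
eef_pos: [0.4813, 0.1863, 0.1446]
tool_rot: [0.972, 0.162, -0.17, 0.028]
ft_force: [0.7, 0.6, 6.0]
grip_width: 0.0433
```

Run:
```python
from pl import *
from workcell import bot
did([0,0,.0025],[0,0,0]); o=bot.get_obs(); chk(o); print(inlane(o['eef_pos'])*1000)
```

```text
clock 23.62 meas [0.4813 0.1863 0.1446] err mm [1.05 0.7  1.65] rot [-0.04  0.18 -0.16] F [0.7 0.6 6. ] w 0.0433 j [0.36 0.61 0.23 1.54 0.01 1.6 ]
[-4.3969646  -0.0611581  23.49217287]
```

In contact with the runners (6 N). Release and lift.

Call:
jog_arm --jaw '[0.5, 0.4, 0.3, 0.2, 0.1, 0, 0, 0]' --linear '[[0, 0, 0], [0, 0, 0], [0, 0, 0], [0, 0, 0], [0, 0, 0], [0, 0, 0], [0, 0, 0], [0, 0, 0]]' --delta_rot '[[0, 0, 0], [0, 0, 0], [0, 0, 0], [0, 0, 0], [0, 0, 0], [0, 0, 0], [0, 0, 0], [0, 0, 0]]'

```text
clock: 24.28
eef_pos: [0.4806, 0.1861, 0.1434]
tool_rot: [0.972, 0.162, -0.171, 0.028]
ft_force: [-0.1, -0.3, -1.0]
grip_width: 0.0855
```

Call:
jog_arm --jaw '[0, 0, 0, 0, 0, 0, 0, 0]' --linear '[[0, 0, -0.005], [0, 0, -0.012], [0, 0, -0.02], [0, 0, -0.03], [0, 0, -0.045], [0, 0, -0.065], [0, 0, -0.09], [0, 0, -0.12]]' --delta_rot '[[0, 0, 0], [0, 0, 0], [0, 0, 0], [0, 0, 0], [0, 0, 0], [0, 0, 0], [0, 0, 0], [0, 0, 0]]'

```text
clock: 24.95
eef_pos: [0.5191, 0.1992, 0.2576]
tool_rot: [0.971, 0.162, -0.172, 0.028]
ft_force: [1.5, 0.3, 1.1]
grip_width: 0.0854
```

Call:
jog_arm --jaw '[0, 0, 0, 0, 0, 0, 0, 0]' --linear '[[-0.01, 0, -0.01], [-0.03, 0, -0.02], [-0.05, 0, -0.03], [-0.07, 0, -0.04], [-0.08, 0, -0.05], [-0.08, 0, -0.05], [-0.08, 0, -0.05], [-0.08, 0, -0.05]]' --delta_rot '[[0, 0, 0], [0, 0, 0], [0, 0, 0], [0, 0, 0], [0, 0, 0], [0, 0, 0], [0, 0, 0], [0, 0, 0]]'

```text
clock: 25.62
eef_pos: [0.4647, 0.1805, 0.3298]
tool_rot: [0.972, 0.162, -0.171, 0.028]
ft_force: [-0.5, 0.3, -0.3]
grip_width: 0.0854
```

```bash
python3 look.py side sE; python3 look.py scene cE;python3 look.py wrist wE
python3 - <<'E'
from pl import *
from h import *
for t,dz in(('sE',-.0018),('cE',.0012),('wE',.0008)):
    W=np.load(f'pics/{t}.npz')['W'].reshape(-1,3)+[0,0,dz]
    l=inlane(W); l=l[~np.isnan(l).any(1)]
    m=(abs(l[:,1])<.033)&(l[:,2]>.03)&(l[:,2]<.043)&(l[:,0]>.1)&(l[:,0]<.3); 
    print(t,m.sum(),np.percentile(l[m],[2,50,98],axis=0).round(4)*1000 if m.sum() else '', np.histogram(l[m,0],np.arange(.13,.28,.01)))
E
```

```text
clock 25.67 meas [0.4647 0.1805 0.3294] err mm [-15.61  -5.14 186.47] rot [-0.03 -0.04 -0.15] F [-0.3  0.4 -0.3] w 0.0854 j [0.36 0.51 0.55 1.96 0.01 1.6 ]
clock 25.72 meas [0.4646 0.1804 0.3292] err mm [-15.64  -5.17 186.3 ] rot [-0.04 -0.07 -0.15] F [-0.   0.1 -0.6] w 0.0852 j [0.36 0.51 0.55 1.96 0.01 1.6 ]
clock 25.77 meas [0.4646 0.1804 0.3292] err mm [-15.67  -5.17 186.29] rot [-0.04 -0.08 -0.15] F [ 0.5 -0.5 -0.3] w 0.0851 j [0.36 0.51 0.55 1.96 0.01 1.6 ]
sE 832 [[178.1 -23.6  35.4]
 [213.8   0.9  40.1]
 [263.5  29.7  42.3]] (array([  0,   0,   0,   0,  52, 111, 109, 103, 106, 108, 100, 110,   8,
        25,   0]), array([0.13, 0.14, 0.15, 0.16, 0.17, 0.18, 0.19, 0.2 , 0.21, 0.22, 0.23,
       0.24, 0.25, 0.26, 0.27, 0.28]))
cE 232 [[176.5 -25.5  34. ]
 [210.1   3.8  39.4]
 [246.2  26.4  42.2]] (array([ 0,  0,  0,  0, 25, 31, 30, 30, 28, 32, 31, 25,  0,  0,  0]), array([0.13, 0.14, 0.15, 0.16, 0.17, 0.18, 0.19, 0.2 , 0.21, 0.22, 0.23,
       0.24, 0.25, 0.26, 0.27, 0.28]))
wE 0  (array([0, 0, 0, 0, 0, 0, 0, 0, 0, 0, 0, 0, 0, 0, 0]), array([0.13, 0.14, 0.15, 0.16, 0.17, 0.18, 0.19, 0.2 , 0.21, 0.22, 0.23,
       0.24, 0.25, 0.26, 0.27, 0.28]))
```

View pics/sE.png

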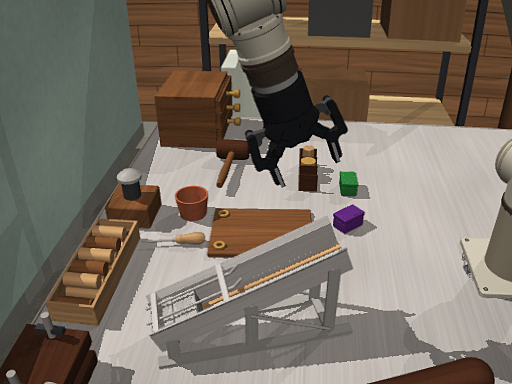

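View pics/cE.png

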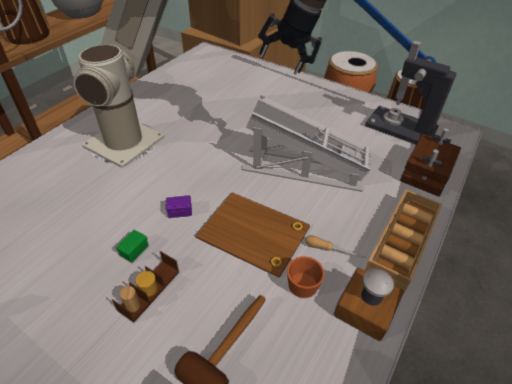

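View pics/wE.png

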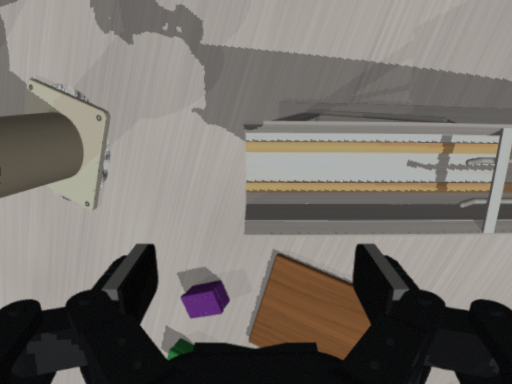

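Run:
```python
from workcell import bot
print(bot.job_done())
```

```text
the job is handed in; nothing more can be done
None
```

Both tins are in the lane. I set the board's tin down first, on the open upper half, and it slid to the stop. The rack's tin I lifted out by its ends, put down on the board and let go. I then took it again by its long sides and set it on the runners, and it slid down behind the first.

**Last checks:**
- **Place in the lane:** the side view's depth shows the first tin against the stop, at about 222 to 264 mm (the stop is at 265). In the last side view the two together fill about 178 to 264 mm, which matches two 44 mm widths with no gap. The scene view agrees at the uphill end (177 mm). It reads only to about 246 mm downhill, where the stop end is out of its sight.
- **Lid up:** both tops read about 40 mm above the runners, so both lie flat.
- **Forces and time:** the highest wrist force I read was about 7 N, and I handed in at about 25.8 s. The gripper was open and clear of the lane.
- **Bystanders:** the rack's other pieces, the cup, awl, mallet, grommets and the green and purple look-alikes look unmoved in the last scene and side pictures. I judged this by eye and did not measure it.

**Disagreement:** the wrist camera put the lane's middle about 1 mm to one side of the two fixed cameras' figure. I set the tins down between the two, within the 5 mm clearance. The last wrist picture did not show the tins.

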